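Reassemble a two-tier tube rotor on its stand

TASK

Put the tube rotor of the vacuum concentrator back together on its stand: lower the large tube disc onto the stepped spindle, then the plain spacer ring, then the small tube disc, hubs up and each fully down on the one below, without dropping them. Then put the black cap over the small disc's hub with its wing along the slot in the spindle's top, so that it drops fully home, and turn it clockwise a quarter turn to lock it, wing across the slot. Leave everything else on the bench where it is.

Things in the scene. Friction and masses are not known exactly. Their poses are not given: they have to be found in the camera images.
- stand: Fixed rotor stand: grey round base (150 mm across, 14 mm high), on it a dark seat 72 mm across whose top is 30 mm above the table, and from it a vertical steel spindle in three steps: 46 mm across for the lowest 26 mm, 40 mm from 32 to 38 mm, 34 mm from 44 to 62 mm above the seat, sloping shoulders between. Origin on the table, on the spindle's axis; z up, x along the slot.
- seat (a point): Centre of the seat's flat top, 30 mm above the table, on the spindle's axis. The large disc rests at this level (its underside 0 mm above the seat), the spacer 32 mm above it, the small disc 44 mm, the cap's rim 49 mm.
- slot (a point): Centre of the spindle's top face, 96 mm above the table, bevelled round its edge. In it is a straight slot 21 mm long, 10 mm wide, hollow below. x along the slot.
- large_hub (a point): Centre of the large aluminium tube disc, half-way up its hub, 16 mm above the underside. Disc 160 mm across, 6 mm thick, with a ring of tube holes; in its middle a hub 62 mm across, ending 32 mm above the underside, bored through 49 mm. z points out of the hub's end (up). Starts flat on the table, hub up. About 0.34 kg.
- spacer_mid (a point): Centre of the plain aluminium spacer ring: 62 mm across, 12 mm high, bore 43 mm, same both ways up. The point is half-way up, 6 mm above its underside. Starts flat on the table. About 65 g.
- small_hub (a point): Centre of the small aluminium tube disc, half-way up its hub, 12 mm above the underside. Disc 110 mm across, 5 mm thick, with a ring of tube holes; in its middle a hub 50 mm across, ending 24 mm above the underside (last 4 mm bevelled), bored through 37 mm. z points out of the hub's end (up). Starts flat on the table, hub up. About 0.17 kg.
- cap_wing (a point): Middle of the wing grip of the black locking cap: an upside-down cup, 66 mm across (54 mm inside), 26 mm high, with an upright straight wing on top, 62 mm long, 12 mm thick, 24 mm high (50 mm in all). The point is 38 mm above the rim; x along the wing, z up. Starts standing on its rim. About 110 g.
- cap: The locking cap again; origin at its rim's centre. Inside hangs a T-stud: cross bar 17 x 6 mm, parallel to the wing, 4 to 10.5 mm above the rim, tapered below. Wing along the slot: the bar drops through and the rim meets the small disc; else the cap stops 13 mm high until turned to the slot. Once down it turns freely, only clockwise from above, to a stop a little past 90 degrees.
- dishes: Bystander, to be left alone: a stack of three round clear culture dishes, 60 mm across, 45 mm high. Origin under its centre.
- cork_ring: Bystander, to be left alone: a brown cork flask ring, 80 mm across, 44 mm hole, 26 mm high, lying flat. Origin under its centre.
- tip_box: Bystander, to be left alone: a blue box of yellow pipette tips, 86 x 122 x 58 mm. Origin under its centre.
- amber_bottle: Bystander, to be left alone: a brown glass bottle with a black cap, 64 mm across, 130 mm high. Origin under its centre.
- tube_rack: Bystander, to be left alone: a white rack of capped tubes, 85 x 200 x 92 mm. Origin under its centre.
Not all that is in view belongs to the job. Leave any pink or purple look-alike of the part that bears small_hub alone. Of the things that look like the cap, take the one that is farthest to the robot's right at the start.

How it is judged (in metres and radians):
On the way, in this order (a step that is already met when the one before it is completed fails the run):
1. the large disc is on the spindle, hub up, fully down on the seat (z of large_hub in the frame of stand between 0.042 and 0.05 m and horizontal distance between large_hub and seat below 0.005 m and angle between large_hub's own z axis and vertical below 0.06 rad), for 0.2 s.
2. the spacer ring is on the spindle, fully down on the large disc's hub (all of step 1 and z of spacer_mid in the frame of stand between 0.064 and 0.072 m and horizontal distance between spacer_mid and seat below 0.005 m), for 0.2 s.
3. the small disc is on the spindle, hub up, fully down on the spacer (all of step 2 and z of small_hub in the frame of stand between 0.082 and 0.09 m and horizontal distance between small_hub and seat below 0.005 m and angle between small_hub's own z axis and vertical below 0.06 rad), for 0.2 s.
4. the cap has dropped home through the slot, its rim down on the small disc (all of step 3 and z of cap_wing in the frame of stand between 0.113 and 0.121 m and horizontal distance between cap_wing and seat below 0.006 m and angle between cap_wing's own z axis and vertical below 0.08 rad), for 0.1 s.
5. the cap is turned to its lock, the wing across the slot (z of cap_wing in the frame of stand between 0.113 and 0.121 m and horizontal distance between cap_wing and seat below 0.006 m and angle between cap_wing's own z axis and vertical below 0.08 rad and angle between the x axis of cap_wing and the x axis of stand, either way round above 0.95 rad), for 0.1 s.
At the end, for the whole second after the job is handed in: On the spindle from the bottom: large disc, spacer, small disc, cap, each within 4 mm of its seated height and 5 mm (cap 6) of the axis, discs hub up within 3.4 deg, cap upright within 4.6, wing at least 54 deg off the slot (90 is across), discs and cap at rest (all of step 3 and all of step 5 and linear speed of each of large_disc, small_disc, cap below 0.02 m/s); the robot touches nothing.
It fails at once if a part is dropped or thrown onto the spindle (faster than 0.6 m/s over it) ((horizontal distance between large_hub and seat below 0.02 m and linear speed of large_disc above 0.6 m/s) or (horizontal distance between spacer_mid and seat below 0.02 m and linear speed of spacer above 0.6 m/s) or (horizontal distance between small_hub and seat below 0.02 m and linear speed of small_disc above 0.6 m/s) or (horizontal distance between cap_wing and seat below 0.02 m and linear speed of cap above 0.6 m/s)).
It fails at once if a bystander is shoved more than 30 mm or knocked over (distance of any of dishes, cork_ring, tip_box, amber_bottle, tube_rack from where it was at the start of the episode above 0.03 m or angle between any of dishes, cork_ring, tip_box, amber_bottle, tube_rack's own z axis and vertical above 0.5 rad).
It also fails if it takes over 70 s, if anything falls off the work surface, if the arm or the gripper's body presses on something with over 40 N, if the wrist force passes 120 N, or if a joint passes its speed limit or range.

ROBOT

A 6-joint arm with a two-finger parallel gripper is mounted at the origin on the work surface. World frame = base frame: x ahead of the robot, y to its left, z up, the work surface at z = 0. Lengths are in mm, angles in rad, forces in N, time in s.
With the tool pointing down it reaches from about 400 to 925 mm from the base axis. Payload 12.5 kg.
Tool frame: the origin (TCP) lies between the finger pads; the fingertips stand 14 mm ahead of it and the grasp point (between the pads) lies 5 mm behind it; x points along the fingers, y is the direction in which the jaws open and shut, and the axes are right-handed (so a half turn about x gives the same grasp; the last joint's range is limited). The gripper opens to 95 mm and grips with 3 to 60 N. Pads are 20 mm wide; open, the fingers measure 119 mm over their backs; the gripper's body (75 mm by 180 mm) begins 59 mm behind the grasp point.
Start: joints at [1.064, 0.491, 1.559, -0, 1.092, -0.106], TCP at [243.833, 575.494, 201.561] pointing down, gripper open.
Joint ranges: [-3.1, 3.1], [-0.84, 2.19], [0.05, 2.79], [-1.13, 4.28], [0.06, 2.93], [-2.69, 2.69]. Speed limits (rad/s): [2.22, 2.22, 2.79, 3.14, 3.14, 3.14].

INTERFACE

Orientations are given as [roll, pitch, yaw] about the fixed x, y, z axes, in that order (R = Rz(yaw) Ry(pitch) Rx(roll)).
In Python, from cell import env, cams gives the robot as it stands.
- The arm moves only by the tool carry_out, never from a script. Its arguments are lists of equal length, an entry for each row: "grip": the closure, from -1 (fully open) to 1 (shut); "linear": the shift along the tool's x, y, z scaled (see below), a list of three; "turn": the turn about the tool's x scaled (see below). In form: {"grip": [grip, ...], "linear": [[tx, ty, tz], ...], "turn": [turn, ...]}. A call has 1 to 5 rows; each row shifts and turns the commanded pose from where the row before left it, along the tool's axes as they then stand; what a row does not reach is not made up. The controller multiplies each number of a shift by 0.5 m and each number of a turn by 180 degrees. A row lasts 1/10 s, in which the tool goes at most 50 mm and 8.59 degrees, less where a joint would pass 70% of its speed; a pose out of reach is approached as far as the arm can. A call with a number of a shift or a turn outside -1 to 1 is refused whole. A call with a gripper value outside its range is refused whole. The fingers move at their own pace and stop on an object; the grip force is fixed at half the most. Time passes only in rows, so rows that do not move let the fingers close. It gives the time, the measured TCP pose, the force and the opening at its end, in the units of the state.
- env.state(): the state, without advancing time (a new reading comes with each control period).
- cams.read_camera(name): name is "scene" or "top" or "wrist"; returns the picture (480x640x3 uint8, blue, green, red); there is no depth.
- cams.camera_info(name): a dict with "fx", "fy", "cx", "cy" (pixels), "dist" ([k1, k2, p1, p2, k3] as OpenCV has them; the pictures are not rectified), "view" (4x4, takes a point from world to camera coordinates). Camera axes: x right, y down, z forward; pixel columns grow to the right and rows downward; lengths in mm; the calibration is good to about 2 mm. A picture is of the moment at which its call begins: read the wrist's pose just before it. camera_info takes no time and is no camera call; for the wrist camera it gives the pose at the moment of the call.
- env.job_done(): hands the job in, once; it reports no verdict.
The state is a dict: "t": time; "joints": joint angles; "qvel": joint speeds; "tau": joint torques, N m; "eef_pos": TCP position; "tcp_rot": TCP orientation; "ft_force": force on the tool from outside, world axes, zero at the start; "moment": the same for the moment, N m; "opening": opening from 0.0 (shut) to 1.0 (fully open).
Only numpy, scipy, OpenCV 4.12 (cv2) and the standard library are available. Lean on these libraries where they do the work, as an engineer would, in place of code of your own. Each camera call takes 0.05 s, during which the arm holds its last target. There are 200 camera calls.

## Working session

There is one attempt and no reset: what is moved stays moved. The work goes in short steps, Python scripts to look and compute and a tool call to move; the robot and the scene stay as the last step left them, time stands still between calls to the robot, and variables do not carry over. Pictures are saved under pics/ and viewed, about 8 in all and at most 12, crops included, and the job is handed in when it is done.

Besides the shell and the picture viewer there is one more tool, called after "Request:" as a command line: name --pt "numbers of a row" for each row, then --argument value for the rest. carry_out: Moves the arm, as the interface text tells. Shifts and turns lie within -1 to 1; 1 stands for 0.5 m of shift or 180 degrees of turn. Its arguments: {"type":"object","properties":{"grip":{"type":"array"},"linear":{"type":"array"},"turn":{"type":"array"}},"required":["grip","linear","turn"]}

```bash
ls; mkdir -p pics; python3 - <<'E'
from cell import env,cams
import cv2
print(env.state())
for n in("top","scene"):
    cv2.imwrite(f"pics/{n}0.png",cams.read_camera(n))
    i=cams.camera_info(n);print(n,{k:i[k] for k in i if k!='view'});print(i['view'])
E
```

```text
pics
{'t': 0.0, 'joints': array([ 1.06439949e+00,  4.91596886e-01,  1.55948809e+00, -1.22153247e-05,
        1.09168157e+00, -1.05591725e-01]), 'qvel': array([-1.19562230e-03,  4.40050652e-04, -9.09707930e-04,  9.41136999e-04,
        1.28151958e-03,  2.92090967e-05]), 'tau': array([ 4.98830577e-04, -6.12638783e+01, -2.58183324e+01,  6.93114032e-02,
        4.81494970e-02, -7.32671924e-05]), 'eef_pos': array([243.69375763, 575.23636188, 200.92526125]), 'tcp_rot': array([-1.66715972,  1.56962239, -2.06795919]), 'ft_force': array([-0.37709388, -0.15690734, -0.45000299]), 'moment': array([0.01269744, 0.02772183, 0.03372336]), 'opening': 1.0027835551548285}
top {'fx': 545.8606185046557, 'fy': 545.8606185046557, 'cx': 325.78298097354985, 'cy': 246.28305967421372, 'dist': array([-0.15091408,  0.        ,  0.        ,  0.        ,  0.        ])}
[[ 2.83073542e-02 -9.99252603e-01  2.63235481e-02 -5.77775596e+01]
 [-9.93982590e-01 -3.09262565e-02 -1.05081770e-01  5.44402675e+02]
 [ 1.05817321e-01 -2.31905617e-02 -9.94115130e-01  1.40814968e+03]
 [ 0.00000000e+00  0.00000000e+00  0.00000000e+00  1.00000000e+00]]
scene {'fx': 582.7731274631113, 'fy': 582.7731274631113, 'cx': 319.00899399363186, 'cy': 234.42316957029396, 'dist': array([0.05029214, 0.        , 0.        , 0.        , 0.        ])}
[[-8.60269985e-01  5.09401300e-01 -2.11156028e-02  4.87643265e+02]
 [ 2.85186534e-01  4.46462238e-01 -8.48139205e-01 -7.29258374e+01]
 [-4.22615894e-01 -7.35650587e-01 -5.29352454e-01  1.65932156e+03]
 [ 0.00000000e+00  0.00000000e+00  0.00000000e+00  1.00000000e+00]]
```

View pics/top0.png

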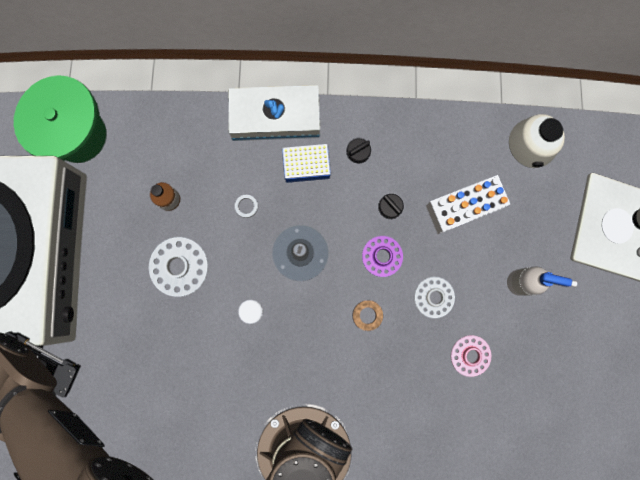

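View pics/scene0.png

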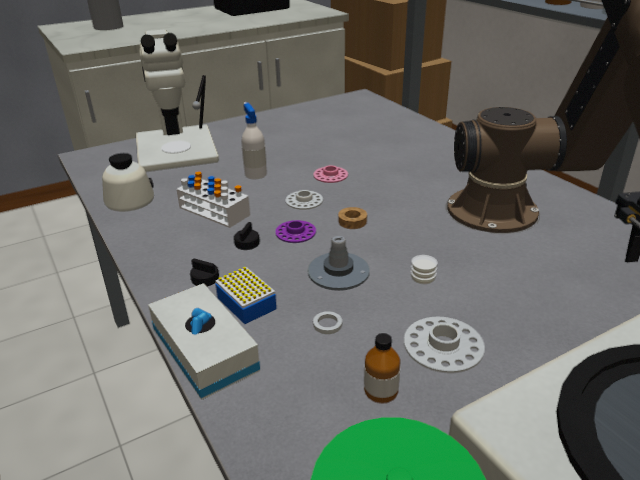

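Top view: the large disc is at (178,266), the spacer at (246,206) and the stand at (300,252). Three things could be the small disc: grey (435,298), purple (383,257) and pink (471,356). I take the grey one. Two could be the cap: (391,206) and (359,150). Image right is the robot's right, so I take (391,206).

```bash
cat > h.py <<'E'
from cell import env,cams
import numpy as np,cv2
from scipy.spatial.transform import Rotation as R
def cal(n):
    i=cams.camera_info(n);K=np.array([[i['fx'],0,i['cx']],[0,i['fy'],i['cy']],[0,0,1.]])
    return K,np.array(i['dist']),np.array(i['view'])
def world(n,px,z,c=None):
    K,d,V=c or cal(n);px=np.array(px,float).reshape(-1,1,2)
    r=cv2.undistortPoints(px,K,d)[:,0];r=np.c_[r,np.ones(len(r))]@V[:3,:3]
    o=-V[:3,:3].T@V[:3,3];return o+r*((z-o[2])/r[:,2])[:,None]
def pix(n,P,c=None):
    K,d,V=c or cal(n);return cv2.projectPoints(np.array(P,float).reshape(-1,3),cv2.Rodrigues(V[:3,:3])[0],V[:3,3],K,d)[0][:,0]
def pose():
    s=env.state();return s,R.from_euler('xyz',s['tcp_rot'])
def go(p=None):   # report needed shift in tool units (per 0.5 m) to reach p
    s,r=pose();m=r.as_matrix()
    print('t',round(s['t'],2),'pos',s['eef_pos'].round(1),'yAng',round(np.degrees(np.arctan2(m[1,1],m[0,1])),1),'xax',m[:,0].round(3),'F',s['ft_force'].round(1),'op',round(s['opening'],3),'j',s['joints'].round(2))
    if p is not None: print('units',(m.T@(np.array(p)-s['eef_pos'])/500).round(4))
E
python3 - <<'E'
from h import *
go()
for n,p,z in [('large hub top',(177,266),32),('spacer',(246,206),12),('stand top',(300,248),96),('stand base',(301,253),14),('small',(436,297),24),('cap',(391,206),50),('cap2',(359,150),50),('dishes',(250,312),45),('cork',(368,315),26)]: print(n,world('top',p,z).round(0))
im=cams.read_camera('top')
c=cv2.resize(im[180:330,340:500],None,fx=4,fy=4,interpolation=cv2.INTER_CUBIC)
cv2.imwrite('pics/crop1.png',c[:600])
K,d,V=cal('wrist');print((np.linalg.inv(V)).round(2));
s,r=pose();print('cam in tool',(r.inv().apply(np.linalg.inv(V)[:3,3]-s['eef_pos'])).round(1),(r.as_matrix().T@V[:3,:3].T).round(3),K)
E
```

```text
t 0.1 pos [243.7 575.3 201. ] yAng 67.0 xax [-0.001 -0.001 -1.   ] F [-0.6 -0.2 -0.1] op 1.002 j [ 1.06  0.49  1.56  0.    1.09 -0.11]
large hub top [[481. 348.  32.]]
spacer [[650. 175.  12.]]
stand top [[532.  25.  96.]]
stand base [[528.  23.  14.]]
small [[ 420. -338.   24.]]
cap [[ 656. -210.   50.]]
cap2 [[ 804. -122.   50.]]
dishes [[368. 149.  45.]]
cork [[ 369. -157.   26.]]
[[ 3.9000e-01  8.9000e-01  2.4000e-01  1.7519e+02]
 [ 9.2000e-01 -3.8000e-01 -1.0000e-01  6.0396e+02]
 [-0.0000e+00  2.6000e-01 -9.6000e-01  3.8317e+02]
 [ 0.0000e+00  0.0000e+00  0.0000e+00  1.0000e+00]]
cam in tool [-182.    -0.5  -74.3] [[-0.    -0.264  0.964]
 [ 1.    -0.     0.   ]
 [ 0.     0.964  0.264]] [[393.13794211   0.         321.28707016]
 [  0.         393.13794211 236.07066019]
 [  0.           0.           1.        ]]
```

View pics/crop1.png

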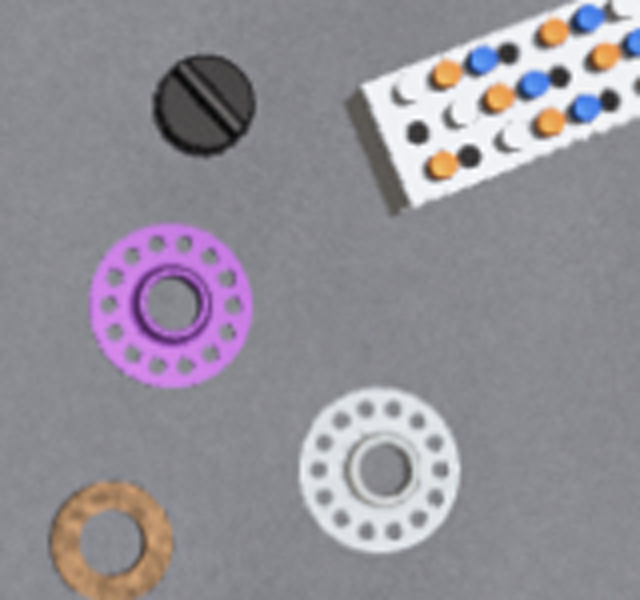

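The crop confirms the choices: the grey aluminium disc at crop (380,470) and the nearer cap at crop (205,105), its wing diagonal. Now I go above the large disc.

Request:
carry_out --grip '[-1,-1,-1,-1,-1]' --pt "0 -0.033 0.088" --pt "0 -0.033 0.088" --pt "0 -0.033 0.088" --pt "0 -0.033 0.088" --pt "0 -0.033 0.088" --turn '[0,0,0,0,0]'

```text
t: 0.65
eef_pos: [415.3, 412.2, 201.5]
tcp_rot: [-2.474, 1.571, -2.875]
ft_force: [1.1, 0.8, 0.3]
opening: 1.0
```

Request:
carry_out --grip '[-1,-1,-1]' --pt "0 -0.033 0.088" --pt "0 -0.033 0.088" --pt "0 0 0" --turn '[0,0,0]'

```text
t: 0.95
eef_pos: [485.8, 345.4, 201.2]
tcp_rot: [-0.424, 1.57, -0.83]
ft_force: [-0.7, 0.7, 0.2]
opening: 0.999
```

```bash
python3 - <<'E'
from h import *
go([481,348,200])
c=cal('wrist');im=cams.read_camera('wrist');cv2.imwrite('pics/w1.png',im)
print(pix('wrist',[[481,348,32]],c))
E
```

```text
t 0.95 pos [485.8 345.4 201.2] yAng 66.8 xax [ 0.001 -0.001 -1.   ] F [-0.7  0.7  0.2] op 0.999 j [ 0.51  0.45  1.63 -0.    1.06 -0.66]
units [ 0.0024  0.001  -0.0108]
[[322.37626575 206.96614456]]
```

View pics/w1.png

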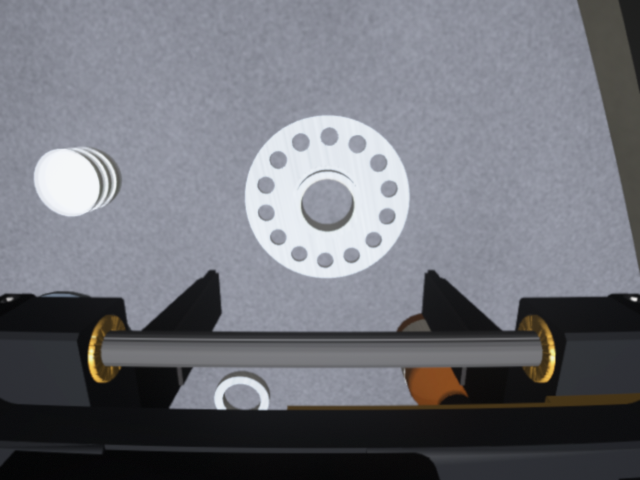

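Wrist view 1: the large disc is centred near (327,197), the spacer at (242,393) and the bottle at (435,375). The dishes are at (75,182). I fit the disc's rim.

```bash
cat >> h.py <<'E'
def fit(n,im,c,seed,z,thr,d,inv=False):
    # circle of given diameter d at height z from thresholded blob containing/nearest seed
    g=cv2.cvtColor(im,cv2.COLOR_BGR2GRAY);m=((g<thr) if inv else (g>thr)).astype(np.uint8)
    cs,_=cv2.findContours(m,cv2.RETR_EXTERNAL,cv2.CHAIN_APPROX_NONE)
    cs=[k for k in cs if len(k)>40]
    k=max(cs,key=lambda k:cv2.pointPolygonTest(k,tuple(map(float,seed)),True))
    w=world(n,cv2.convexHull(k)[:,0]if False else k[:,0],z,c)[:,:2]
    from scipy.optimize import least_squares
    s=least_squares(lambda p:np.hypot(*(w-p[:2]).T)-p[2],[*w.mean(0),d/2],loss='soft_l1')
    print('fit centre',s.x[:2].round(1),'diam',round(2*s.x[2],1),'rms',np.sqrt(np.mean(s.fun**2)).round(2),'n',len(w));return s.x
E
python3 - <<'E'
from h import *
c=cal('wrist');im=cv2.imread('pics/w1.png')
g=cv2.cvtColor(im,cv2.COLOR_BGR2GRAY);print(g[196,240:300:4],g[196,310:345:3])
for t in(175,190,205):fit('wrist',im,c,(327,145),6,t,160)
t=cv2.imread('pics/top0.png');fit('top',t,cal('top'),(160,266),6,190,160)
fit('top',t,cal('top'),(246,197),12,190,62)
fit('top',t,cal('top'),(435,285),5,190,110)
E
```

```text
[148 170 236 235 236 232 233 232 235 235 235 235 235 236 237] [152 147 151 148 149 149 153 153 154 150 151 160]
fit centre [479.7 354.1] diam 159.9 rms 0.28 n 464
fit centre [479.6 354.1] diam 159.2 rms 0.27 n 461
fit centre [479.5 354.1] diam 158.4 rms 0.27 n 460
fit centre [482.5 353.5] diam 156.4 rms 0.78 n 165
fit centre [651.5 176.9] diam 57.8 rms 0.7 n 62
fit centre [ 420.5 -338. ] diam 106.9 rms 0.81 n 114
```

Request:
carry_out --grip '[-1,-1,-1,-1,-1]' --pt "0.08 0.011 -0.018" --pt "0.09 0 0" --pt "0.09 0 0" --pt "0.07 0 0" --pt "0.024 0 0" --turn '[0,0,0,0,0]'

```text
t: 1.5
eef_pos: [473.9, 357.6, 21.4]
tcp_rot: [-2.239, 1.566, -2.638]
ft_force: [-0.2, -0.1, 0.4]
opening: 1.0
```

Request:
carry_out --grip '[1,1,1,1,1]' --pt "0 0 0" --pt "0 0 0" --pt "0 0 0" --pt "0 0 0" --pt "0 0 0" --turn '[0,0,0,0,0]'

```text
t: 2.0
eef_pos: [476.6, 357.8, 25.6]
tcp_rot: [0.952, 1.569, 0.552]
ft_force: [-0.5, -0.1, -0.3]
opening: 0.637
```

```bash
python3 - <<'E'
from h import *
go([479.7,354.1,24])
c=cal('wrist');im=cams.read_camera('wrist');cv2.imwrite('pics/w2.png',im)
g=cv2.cvtColor(im,cv2.COLOR_BGR2GRAY);print(pix('wrist',[[479.7,354.1,6],[479.7,354.1,24]],c))
E
```

```text
t 2.0 pos [476.6 357.8  25.6] yAng 67.0 xax [ 0.001  0.001 -1.   ] F [-0.5 -0.1 -0.3] op 0.637 j [ 0.53  0.67  1.78  0.    0.68 -0.64]
units [ 0.0032 -0.0044  0.0086]
[[318.16052807 277.14716056]
 [317.9454561  290.20405237]]
```

View pics/w2.png

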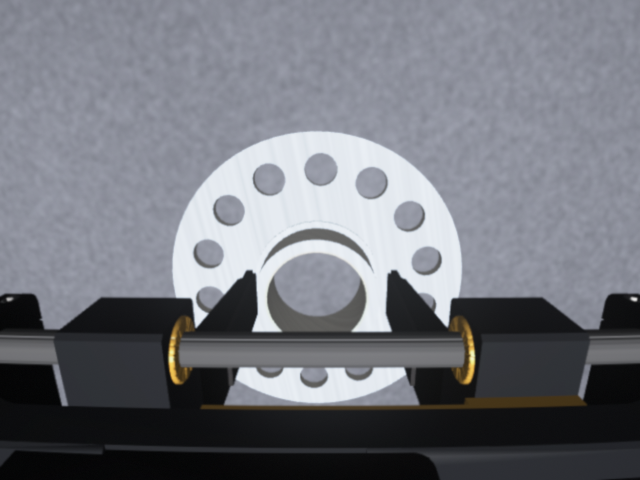

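Gripped once along one axis. I open, turn 90° clockwise and squeeze again to centre it.

Request:
carry_out --grip '[-0.6,-0.6,-0.6,-0.6,-0.6]' --pt "0 0 0" --pt "0 0 0.0086" --pt "0 0 0" --pt "0 0 0" --pt "0 0 0" --turn '[0,0,0.0455,0.0455,0.0455]'

```text
t: 2.55
eef_pos: [480.5, 355.7, 24.5]
tcp_rot: [1.762, 1.571, 0.927]
ft_force: [1.0, 0.9, -0.0]
opening: 0.798
```

Request:
carry_out --grip '[-0.6,-0.6,-0.6,-0.6,-0.6]' --pt "0 0 0" --pt "0 0 0" --pt "0 0 0" --pt "0 0 0" --pt "0 0 0" --turn '[0.0455,0.0455,0.0455,0.0455,0.0455]'

```text
t: 3.05
eef_pos: [480.5, 355.7, 24.5]
tcp_rot: [2.797, 1.571, 1.247]
ft_force: [-1.0, 0.6, -0.3]
opening: 0.804
```

Request:
carry_out --grip '[-0.6,-0.6,-0.6,-0.6,1]' --pt "0 0 0" --pt "0 0 0" --pt "0 0 0" --pt "0 0 0" --pt "0 0 0" --turn '[0.0455,0.0455,0.0455,0,0]'

```text
t: 3.55
eef_pos: [480.4, 355.8, 24.5]
tcp_rot: [3.018, 1.571, 1.049]
ft_force: [-0.5, 0.1, 0.8]
opening: 0.761
```

Request:
carry_out --grip '[1,1,1,1,1]' --pt "0 0 0" --pt "0 0 0" --pt "0 0 0" --pt "0 0 0" --pt "-0.03 0 0" --turn '[0,0,0,0,0]'

```text
t: 4.05
eef_pos: [479.4, 355.4, 38.3]
tcp_rot: [-0.654, 1.568, -2.627]
ft_force: [-0.0, -0.9, 0.2]
opening: 0.35
```

Request:
carry_out --grip '[1,1,1,1,1]' --pt "-0.08 0 0" --pt "-0.09 0 0" --pt "-0.06 0 0" --pt "-0.02 0 0" --pt "0 0 0" --turn '[0,0,0,0,0]'

```text
t: 4.55
eef_pos: [480.5, 356.1, 165.6]
tcp_rot: [2.515, 1.568, 0.543]
ft_force: [-0.1, 0.2, -0.4]
opening: 0.007
```

```bash
python3 - <<'E'
from h import *
go([510,24,160])
c=cal('wrist');s,r=pose();im=cams.read_camera('wrist');cv2.imwrite('pics/w3.png',im)
go([510,24,160])
m=r.as_matrix();p=s['eef_pos']
print(pix('wrist',[p+m[:,0]*19],c))
x=fit('wrist',im,c,(320,180),s['eef_pos'][2]-19,190,160)
print('disc-tcp in tool yz',m.T[1:]@np.r_[x[:2]-p[:2],0])
E
```

```text
t 4.55 pos [480.5 356.1 165.6] yAng -23.0 xax [ 0.002  0.001 -1.   ] F [-0.1  0.2 -0.4] op 0.007 j [0.53 0.49 1.67 0.   0.98 0.93]
units [0.0105 0.3142 0.5882]
t 4.6 pos [480.  355.8 164.1] yAng -23.0 xax [-0.  0. -1.] F [ 0.4 -0.6 -0.6] op 0.005 j [0.53 0.49 1.67 0.   0.98 0.93]
units [0.0082 0.315  0.5871]
[[321.35939272 269.35208485]]
fit centre [493.2 382.4] diam 93.1 rms 5.06 n 544
disc-tcp in tool yz [  1.39120601 -29.17848669]
```

View pics/w3.png

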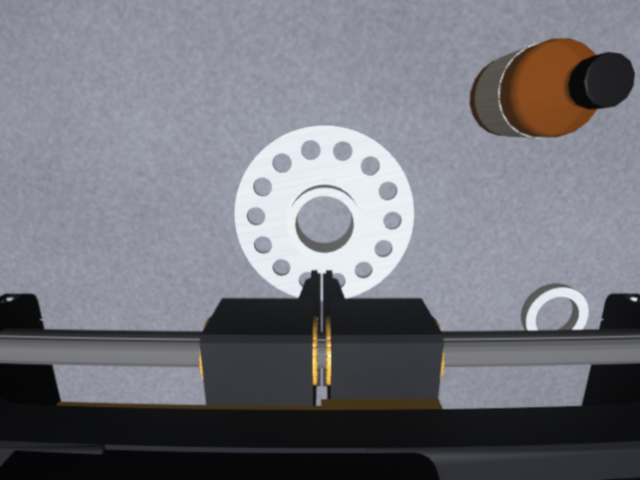

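The fingers closed without holding the disc. It still lies at about (325,210). I refit its position, then regrip lower while watching the opening.

```bash
python3 - <<'E'
from h import *
c=cal('wrist');im=cv2.imread('pics/w3.png')
im[262:]=60
x=fit('wrist',im,c,(325,140),6,190,160)
g=cv2.cvtColor(im,cv2.COLOR_BGR2GRAY)
ys,xs=np.where(g>190);k=np.c_[xs,ys].astype(np.int32)
h=cv2.convexHull(k[(k[:,0]>225)&(k[:,0]<425)])[:,0];h=h[h[:,1]<255]
w=world('wrist',h,6,c)[:,:2]
from scipy.optimize import least_squares
s=least_squares(lambda p:np.hypot(*(w-p[:2]).T)-80,w.mean(0));print(s.x,np.abs(s.fun).max())
go([*s.x,22])
E
```

```text
fit centre [483.9 359. ] diam 148.5 rms 10.25 n 496
[480.87709918 351.99444423] 0.4798227767634131
t 4.6 pos [480.  355.8 164.1] yAng -23.0 xax [-0.  0. -1.] F [ 0.4 -0.6 -0.6] op 0.005 j [0.53 0.49 1.67 0.   0.98 0.93]
units [0.2842 0.0047 0.0062]
```

Request:
carry_out --grip '[-1,-1,-1,-1,-1]' --pt "0 0 0" --pt "0 0.0025 0.003" --pt "0 0 0" --pt "0 0 0" --pt "0.06 0 0" --turn '[0,0,0,0,0]'

```text
t: 5.1
eef_pos: [482.3, 354.9, 136.9]
tcp_rot: [2.511, 1.565, 0.538]
ft_force: [0.4, 0.3, -0.4]
opening: 0.368
```

Request:
carry_out --grip '[-1,-1,-1,-1,-1]' --pt "0.09 0 0" --pt "0.08 0 0" --pt "0.04 0 0" --pt "0.014 0 0" --pt "0 0 0" --turn '[0,0,0,0,0]'

```text
t: 5.6
eef_pos: [480.6, 353.9, 22.0]
tcp_rot: [-0.684, 1.57, -2.657]
ft_force: [-0.7, 0.1, -0.2]
opening: 0.792
```

Request:
carry_out --grip '[1,1,1,1,1]' --pt "0 0 0" --pt "0 0 0" --pt "0 0 0" --pt "0 0 0" --pt "0 0 0" --turn '[0,0,0,0,0]'

```text
t: 6.1
eef_pos: [480.9, 354.1, 23.0]
tcp_rot: [2.558, 1.57, 0.585]
ft_force: [-0.9, 0.1, 0.4]
opening: 0.485
```

Request:
carry_out --grip '[1,1]' --pt "0 0 0" --pt "0 0 0" --turn '[0,0]'

```text
t: 6.3
eef_pos: [480.8, 354.0, 22.6]
tcp_rot: [2.95, 1.571, 0.977]
ft_force: [-0.2, -0.7, -0.1]
opening: 0.317
```

```bash
python3 - <<'E'
from h import *
c=cal('wrist');im=cams.read_camera('wrist');cv2.imwrite('pics/w4.png',im)
go()
s,r=pose();m=r.as_matrix()
print(pix('wrist',[s['eef_pos']+m[:,0]*14+m[:,1]*k for k in (-15,0,15)],c),pix('wrist',[[480.9,354,32],[480.9,354,6]],c))
E
```

```text
t 6.35 pos [480.8 354.   22.6] yAng -23.1 xax [ 0.  0. -1.] F [0.4 0.5 0.2] op 0.27 j [0.52 0.68 1.78 0.   0.68 0.93]
[[293.09976507 272.57081256]
 [321.35152982 272.57451494]
 [349.60269304 272.55881728]] [[321.61924995 290.01878446]
 [321.57024031 270.86597469]]
```

View pics/w4.png

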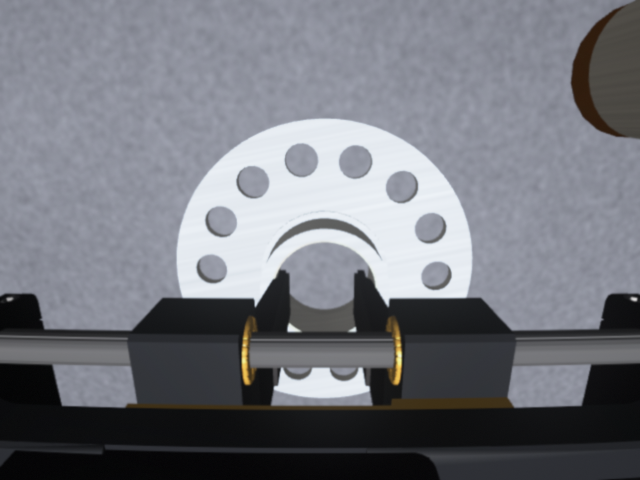

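Wrist view 4: the fingers sit over the bore, with the tips at (285,272) and (360,272). Their spacing and row put the tips about 10 mm behind the TCP, not 14 mm ahead of it. So they closed just above the hub. I test this by opening and lowering in small steps while watching the force.

Request:
carry_out --grip '[-1,-1,-1,-1,-1]' --pt "0 0 0" --pt "0 0 0" --pt "0 0 0" --pt "0 0 0" --pt "0 0 0" --turn '[0,0,0,0,0]'

```text
t: 6.85
eef_pos: [480.7, 354.0, 22.5]
tcp_rot: [-2.217, 1.571, 2.093]
ft_force: [-0.7, -0.6, 0.1]
opening: 0.638
```

Request:
carry_out --grip '[-1,-1,-1,-1,-1]' --pt "0 0 0" --pt "0 0 0" --pt "0.006 0 0" --pt "0.006 0 0" --pt "0 0 0" --turn '[0,0,0,0,0]'

```text
t: 7.35
eef_pos: [480.5, 353.9, 16.0]
tcp_rot: [-0.729, 1.57, -2.702]
ft_force: [0.1, -0.4, -0.3]
opening: 0.992
```

```bash
python3 - <<'E'
from h import *
go([480.9,353,22])
E
```

```text
t 7.35 pos [480.5 353.9  16. ] yAng -23.1 xax [-0.001 -0.    -1.   ] F [ 0.1 -0.4 -0.3] op 0.992 j [0.52 0.69 1.79 0.   0.67 0.93]
units [-0.012   0.0014  0.0013]
```

No contact with the claimed tip already below the disc face, so the tips really are higher. I keep lowering.

Request:
carry_out --grip '[-1,-1,-1,-1]' --pt "0.008 0 0" --pt "0.008 0 0" --pt "0.008 0 0" --pt "0 0 0" --turn '[0,0,0,0]'

```text
t: 7.75
eef_pos: [480.5, 353.9, 3.9]
tcp_rot: [-0.684, 1.57, -2.657]
ft_force: [0.8, -0.6, -0.6]
opening: 1.004
```

Request:
carry_out --grip '[-1,-1,-1]' --pt "0.006 0 0" --pt "0.004 0 0" --pt "0 0 0" --turn '[0,0,0]'

```text
t: 8.05
eef_pos: [480.6, 354.0, -0.7]
tcp_rot: [-0.826, 1.571, -2.799]
ft_force: [-0.9, -0.5, -0.7]
opening: 0.998
```

Request:
carry_out --grip '[1,1,1,1,1]' --pt "0 0 0" --pt "0 0 0" --pt "0 0 0" --pt "0 0 0" --pt "0 0 0" --turn '[0,0,0,0,0]'

```text
t: 8.55
eef_pos: [480.9, 354.1, -0.4]
tcp_rot: [2.491, 1.57, 0.517]
ft_force: [1.0, -0.0, -0.4]
opening: 0.652
```

Request:
carry_out --grip '[1,1,1]' --pt "0 0 0" --pt "0 0 0" --pt "0 0 0" --turn '[0,0,0]'

```text
t: 8.85
eef_pos: [480.9, 354.1, -0.4]
tcp_rot: [2.518, 1.57, 0.544]
ft_force: [1.3, -0.6, 0.4]
opening: 0.653
```

Holding at 0.653, which is 62 mm. Now the second squeeze, turned 90°.

Request:
carry_out --grip '[-0.6,-0.6,-0.6,-0.6,-0.6]' --pt "0 0 0" --pt "0 0 0" --pt "0 0 0" --pt "0 0 0" --pt "0 0 0" --turn '[0,0,-0.0455,-0.0455,-0.0455]'

```text
t: 9.35
eef_pos: [480.6, 354.0, -0.5]
tcp_rot: [-1.518, 1.571, -3.057]
ft_force: [-0.0, 0.2, 0.2]
opening: 0.799
```

Request:
carry_out --grip '[-0.6,-0.6,-0.6,-0.6,-0.6]' --pt "0 0 0" --pt "0 0 0" --pt "0 0 0" --pt "0 0 0" --pt "0 0 0" --turn '[-0.0455,-0.0455,-0.0455,-0.0455,-0.0455]'

```text
t: 9.85
eef_pos: [480.6, 354.0, -0.5]
tcp_rot: [-2.23, 1.571, -3.053]
ft_force: [-0.2, -0.2, -0.3]
opening: 0.798
```

Request:
carry_out --grip '[-0.6,-0.6,-0.6,1,1]' --pt "0 0 0" --pt "0 0 0" --pt "0 0 0" --pt "0 0 0" --pt "0 0 0" --turn '[-0.0455,-0.0455,-0.0455,0,0]'

```text
t: 10.35
eef_pos: [480.7, 354.0, -0.5]
tcp_rot: [-3.028, 1.571, 2.85]
ft_force: [-0.5, -0.7, 0.7]
opening: 0.687
```

Request:
carry_out --grip '[1,1,1,1]' --pt "0 0 0" --pt "0 0 0" --pt "0 0 0" --pt "0 0 0" --turn '[0,0,0,0]'

```text
t: 10.75
eef_pos: [480.7, 354.0, -0.5]
tcp_rot: [-2.974, 1.571, 2.907]
ft_force: [-0.5, 0.2, 0.1]
opening: 0.653
```

```bash
python3 - <<'E'
from h import *
go([500,23.5,140])
E
```

```text
t 10.75 pos [480.7 354.   -0.5] yAng 67.0 xax [-0.  0. -1.] F [-0.5  0.2  0.1] op 0.653 j [ 0.52  0.71  1.79  0.    0.64 -0.65]
units [-0.281  -0.5933  0.2939]
```

Request:
carry_out --grip '[1,1,1,1,1]' --pt "-0.02 0 0" --pt "-0.05 0 0" --pt "-0.07 0 0" --pt "-0.07 -0.02 0.02" --pt "-0.07 -0.04 0.04" --turn '[0,0,0,0,0]'

```text
t: 11.25
eef_pos: [496.1, 315.2, 141.4]
tcp_rot: [1.726, 1.57, 1.327]
ft_force: [0.7, -0.0, -2.6]
opening: 0.652
```

Request:
carry_out --grip '[1,1,1,1,1]' --pt "-0.07 -0.045 0.045" --pt "-0.07 -0.045 0.045" --pt "-0.06 -0.05 0.05" --pt "-0.02 -0.055 0.06" --pt "0 -0.055 0.06" --turn '[0,0,0,0,0]'

```text
t: 11.75
eef_pos: [568.2, 147.6, 252.4]
tcp_rot: [0.551, 1.567, 0.15]
ft_force: [-1.0, 0.4, -4.2]
opening: 0.652
```

Request:
carry_out --grip '[1,1,1,1,1]' --pt "0 -0.06 0.065" --pt "0 -0.06 0.065" --pt "0 -0.06 0.065" --pt "0 -0.05 0.06" --pt "0 -0.03 0.025" --turn '[0,0,0,0,0]'

```text
t: 12.25
eef_pos: [646.5, -28.3, 249.6]
tcp_rot: [-0.963, 1.57, -1.366]
ft_force: [-0.2, 0.4, -2.8]
opening: 0.652
```

Request:
carry_out --grip '[1,1]' --pt "0 0 0" --pt "0 0 0" --turn '[0,0]'

```text
t: 12.45
eef_pos: [645.2, -25.1, 249.6]
tcp_rot: [2.887, 1.57, 2.485]
ft_force: [-0.1, 0.6, -3.2]
opening: 0.656
```

```bash
python3 - <<'E'
from h import *
go([530,24,150])
c=cal('wrist');im=cams.read_camera('wrist');cv2.imwrite('pics/w5.png',im)
print(pix('wrist',[[530,24,96],[530,24,30]],c))
E
```

```text
t 12.45 pos [645.2 -25.1 249.6] yAng 67.0 xax [-0.001  0.    -1.   ] F [-0.1  0.6 -3.2] op 0.656 j [-0.14  0.48  1.44  0.    1.22 -1.31]
units [ 0.1993  0.0004 -0.2504]
[[322.03414966  63.34798878]
 [321.87869586  74.44172898]]
```

View pics/w5.png

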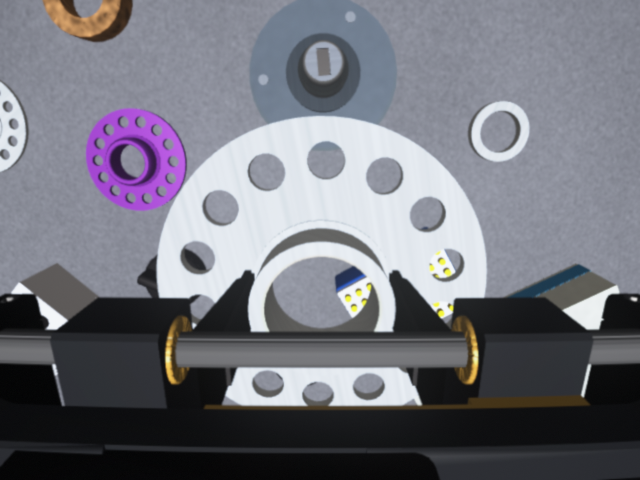

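Wrist view 5: the disc is held. The spindle top is at (324,62), with its slot almost upright in the image. I measure the spindle top, the slot and the held disc's centre.

```bash
python3 - <<'E'
from h import *
c=cal('wrist');im=cv2.imread('pics/w5.png');g=cv2.cvtColor(im,cv2.COLOR_BGR2GRAY)
np.set_printoptions(linewidth=250)
print(g[38:90:3,296:352:2])
# base circle (z=14, d150): colour differs
print(im[20,300],im[60,240],im[100,262],im[110,300])
s,r=pose();m=r.as_matrix();p=s['eef_pos']
# held disc rim at TCP-level ~ z of top face = tcp_z+6.5
ys,xs=np.where(g>185);k=np.c_[xs,ys].astype(np.int32);k=k[(k[:,0]>150)&(k[:,0]<495)&(k[:,1]>110)&(k[:,1]<290)]
h=cv2.convexHull(k)[:,0];h=h[h[:,1]<265]
w=world('wrist',h,p[2]+6.5,c)[:,:2]
from scipy.optimize import least_squares
q=least_squares(lambda a:np.hypot(*(w-a[:2]).T)-a[2],[*p[:2],80],loss='soft_l1');print(q.x,np.abs(q.fun).max(),'tool y,z off',m.T[1:]@np.r_[q.x[:2]-p[:2],0])
E
```

```text
[[124 123 123 118 101  89  84  84  82  82  79  81  81  81  82  82  81  81  82  81  81  82  87 108 123 126 126 128]
 [124 119  99  86  83  83  84  85  81  83  88 103 116 122 123 116 103  88  83  82  81  80  80  81  87 108 122 125]
 [112  86  83  83  82  83  83  86 104 141 165 170 170 171 171 171 170 165 143 106  83  81  80  81  81  83  91 118]
 [ 84  82  83  83  82  82  92 137 170 174 163 157 155 153 149 149 157 173 173 169 141  96  79  80  81  82  82  87]
 [ 83  83  82  83  76  94 146 170 171 169 145 114 112 112 110 110 136 166 165 165 163 142  93  75  81  82  82  83]
 [ 83  83  82  73  81 131 163 166 166 165 140 112 111 112 112 112 126 165 169 169 169 167 135  83  75  82  82  82]
 [ 84  82  74  66 101 162 170 170 169 170 155 113 113 112 114 113 123 164 170 170 170 170 161 105  68  76  82  82]
 [ 85  80  65  71 117 167 170 171 172 172 161 116 113 113 113 113 114 164 172 172 170 170 166 120  72  69  82  83]
 [ 85  73  64  71 120 167 169 169 169 168 159 120 115 114 114 114 118 152 166 166 167 167 164 123  74  64  76  83]
 [ 85  70  62  68 110 161 167 168 167 168 162 123 114 115 115 116
[... 425 characters left out ...]
 98 132 162 169 172 171 172 173 173 173 173 166 137  99  71  57  59  61  64  82  83]
 [ 86  85  67  61  59  59  58  62  77  93 111 138 155 158 158 150 135 115  94  76  61  57  58  60  61  75  84  84]
 [ 86  86  83  64  60  59  58  57  57  59  65  73  78  80  82  78  72  65  58  58  58  58  60  63  70  82  84  84]
 [ 86  87  85  80  61  63  60  58  60  58  58  58  57  56  56  57  57  58  59  59  57  59  61  66  81  83  84  85]
 [ 87  88  86  86  80  62  63  60  60  59  59  59  59  59  59  59  59  59  59  60  60  61  65  82  83  84  85  86]]
[144 126 113] [156 145 142] [146 129 115] [146 129 116]
[663.66614052 -16.94046606  98.88888364] 14.548813806876012 tool y,z off [14.17104025 14.05452935]
```

```bash
python3 - <<'E'
from h import *
from scipy.optimize import least_squares
c=cal('wrist');im=cv2.imread('pics/w5.png');g=cv2.cvtColor(im,cv2.COLOR_BGR2GRAY)
roi=np.zeros_like(g);roi[35:92,294:354]=1
for t in(100,140):
    b=((g>t)&(roi>0)&(np.hypot(*(np.indices(g.shape)-np.array([62,324])[:,None,None]))<26)).astype(np.uint8)
    k=max(cv2.findContours(b,0,1)[0],key=len)[:,0];w=world('wrist',k,96,c)[:,:2]
    q=least_squares(lambda a:np.hypot(*(w-a[:2]).T)-a[2],[530,24,16]);print('top',q.x.round(1),np.abs(q.fun).max().round(1))
b=((g<140)&(np.hypot(*(np.indices(g.shape)-np.array([62,324])[:,None,None]))<15)).astype(np.uint8)
k=max(cv2.findContours(b,0,1)[0],key=len)[:,0];w=world('wrist',k,96,c)[:,:2]
R_=cv2.minAreaRect(w.astype(np.float32));print('slot rect',R_)
bx=cv2.boxPoints(R_);e=max((bx[1]-bx[0],bx[2]-bx[1]),key=np.linalg.norm);print('slot ang',np.degrees(np.arctan2(e[1],e[0])))
s,r=pose();m=r.as_matrix();p=s['eef_pos']
b=(g>185).astype(np.uint8);b[265:]=0;n,l=cv2.connectedComponents(b);k=np.c_[np.where(l==l[140,330])[::-1]].astype(np.int32)
h=cv2.convexHull(k)[:,0];h=h[(h[:,1]<250)]
w=world('wrist',h,p[2]+6.5,c)[:,:2]
q=least_squares(lambda a:np.hypot(*(w-a[:2]).T)-a[2],[*p[:2],80],loss='soft_l1');print('disc',q.x,np.abs(q.fun).max(),'tool y,z off',m.T[1:]@np.r_[q.x[:2]-p[:2],0])
K=world('wrist',[[499.5,131]],12,c);print('spacer',K)
E
```

```text
top [528.8  25.8  15.3] 0.4
top [528.7  25.9  14.3] 0.4
slot rect ((528.8799438476562, 25.905725479125977), (9.887060165405273, 20.43518829345703), 72.96316528320312)
slot ang -17.036808
disc [644.83565201 -24.86980204  79.63183291] 0.10916293888614348 tool y,z off [-0.47079794 -0.19602246]
spacer [[650.22473504 175.40525043  12.        ]]
```

The disc sits within 0.5 mm of the TCP. The axis is (528.8, 25.9) and the slot lies at −17°. I go above the spindle.

```bash
python3 - <<'E'
from h import *
go([529.0,26.1,115])
E
```

```text
t 12.5 pos [645.2 -24.5 249.7] yAng 67.1 xax [-0.  0. -1.] F [-0.3 -0.6 -3.3] op 0.65 j [-0.14  0.48  1.44  0.    1.22 -1.31]
units [ 0.2696  0.0026 -0.2533]
```

Request:
carry_out --grip '[1,1,1,1,1]' --pt "0 0.0025 -0.03" --pt "0.03 0 -0.06" --pt "0.05 0 -0.06" --pt "0.06 0 -0.06" --pt "0.06 0 -0.04" --turn '[0,0,0,0,0]'

```text
t: 13.0
eef_pos: [528.9, 26.5, 149.5]
tcp_rot: [0.695, 1.57, 0.296]
ft_force: [1.0, -0.6, -4.1]
opening: 0.648
```

Request:
carry_out --grip '[1,1,1,1]' --pt "0.05 0 -0.003" --pt "0.02 0 0" --pt "0 0 0" --pt "0 0 0" --turn '[0,0,0,0]'

```text
t: 13.4
eef_pos: [530.6, 25.3, 115.5]
tcp_rot: [0.407, 1.569, 0.007]
ft_force: [-0.1, 0.2, -2.5]
opening: 0.648
```

```bash
python3 - <<'E'
from h import *
go([529.0,26.1,29.5])
E
```

```text
t 13.4 pos [530.6  25.3 115.5] yAng 67.1 xax [ 0.001  0.    -1.   ] F [-0.1  0.2 -2.5] op 0.648 j [-0.08  0.47  1.88  0.    0.79 -1.25]
units [ 1.719e-01  1.000e-04 -3.700e-03]
```

Request:
carry_out --grip '[1,1,1,1,1]' --pt "0 0 -0.0035" --pt "0.02 0 0" --pt "0.035 0 0" --pt "0.035 0 0" --pt "0.02 0 0" --turn '[0,0,0,0,0]'

```text
t: 13.9
eef_pos: [527.8, 25.7, 58.3]
tcp_rot: [-2.94, 1.57, 2.942]
ft_force: [-0.8, 0.1, -1.5]
opening: 0.652
```

```bash
python3 - <<'E'
from h import *
go([529.0,26.1,29.5])
E
```

```text
t 13.9 pos [527.8  25.7  58.3] yAng 67.0 xax [-0.001  0.    -1.   ] F [-0.8  0.1 -1.5] op 0.652 j [-0.08  0.55  1.93  0.    0.65 -1.25]
units [0.0576 0.0017 0.0019]
```

Request:
carry_out --grip '[1,1,1,1,1]' --pt "0 0.001 0.001" --pt "0.012 0 0" --pt "0.012 0 0" --pt "0.012 0 0" --pt "0 0 0" --turn '[0,0,0,0,0]'

```text
t: 14.4
eef_pos: [528.6, 26.0, 41.0]
tcp_rot: [-2.936, 1.57, 2.946]
ft_force: [0.4, 0.1, -3.8]
opening: 0.651
```

Request:
carry_out --grip '[1,1,1,1,1]' --pt "0.006 0 0" --pt "0.006 0 0" --pt "0.005 0 0" --pt "0.003 0 0" --pt "0 0 0" --turn '[0,0,0,0,0]'

```text
t: 14.9
eef_pos: [528.8, 26.0, 31.3]
tcp_rot: [-3.108, 1.571, 2.774]
ft_force: [0.6, -0.4, -2.6]
opening: 0.651
```

```bash
python3 - <<'E'
from h import *
go([529.0,26.1,29.5])
E
```

```text
t 14.9 pos [528.8  26.   31.3] yAng 67.0 xax [-0.  0. -1.] F [ 0.6 -0.4 -2.6] op 0.651 j [-0.08  0.6   1.95  0.    0.59 -1.25]
units [0.0037 0.0003 0.0004]
```

No rubbing. I go the last 2 mm, then release and rise.

Request:
carry_out --grip '[1,1,1,1]' --pt "0.003 0 0" --pt "0.001 0 0" --pt "0 0 0" --pt "0 0 0" --turn '[0,0,0,0]'

```text
t: 15.3
eef_pos: [528.9, 26.0, 29.6]
tcp_rot: [0.877, 1.571, 0.476]
ft_force: [0.5, -0.4, -3.5]
opening: 0.651
```

Request:
carry_out --grip '[-1,-1,-1,-1,-1]' --pt "0 0 0" --pt "0 0 0" --pt "0 0 0" --pt "0 0 0" --pt "-0.03 0 0" --turn '[0,0,0,0,0]'

```text
t: 15.8
eef_pos: [528.0, 26.1, 43.5]
tcp_rot: [-2.857, 1.568, 3.026]
ft_force: [-0.8, 0.5, 0.5]
opening: 0.982
```

Request:
carry_out --grip '[-1,-1,-1]' --pt "-0.09 0 0" --pt "-0.09 0 0" --pt "-0.09 0 0" --turn '[0,0,0]'

```text
t: 16.1
eef_pos: [528.5, 26.0, 181.3]
tcp_rot: [-3.091, 1.571, 2.791]
ft_force: [0.5, 0.6, -0.7]
opening: 0.997
```

```bash
python3 - <<'E'
from h import *
go([650.2,175.4,120])
E
```

```text
t 16.1 pos [528.5  26.  181.3] yAng 67.0 xax [-0.  0. -1.] F [ 0.5  0.6 -0.7] op 0.997 j [-0.08  0.38  1.82  0.    0.95 -1.25]
units [0.1225 0.37   0.1076]
```

Request:
carry_out --grip '[-1,-1,-1,-1,-1]' --pt "0 0.07 0.02" --pt "0.03 0.08 0.023" --pt "0.03 0.08 0.023" --pt "0.03 0.08 0.023" --pt "0.03 0.06 0.018" --turn '[0,0,0,0,0]'

```text
t: 16.6
eef_pos: [651.3, 177.5, 118.8]
tcp_rot: [0.937, 1.57, 0.537]
ft_force: [0.0, -0.4, 0.0]
opening: 0.997
```

Request:
carry_out --grip '[-1,-1]' --pt "0 0 0" --pt "0 0 0" --turn '[0,0]'

```text
t: 16.8
eef_pos: [649.8, 175.7, 118.8]
tcp_rot: [-2.549, 1.569, -2.948]
ft_force: [-0.8, -0.7, 0.8]
opening: 1.001
```

```bash
python3 - <<'E'
from h import *
c=cal('wrist');im=cams.read_camera('wrist');cv2.imwrite('pics/w6.png',im)
P=pix('wrist',[[650.2,175.4,12]],c)[0];print(P)
a=pix('wrist',[[650.2+26*np.cos(t),175.4+26*np.sin(t),12] for t in (np.radians(157),)],c)[0]
for t in(180,200):x=fit('wrist',im,c,a,12,t,62)
# seated disc check: rim at z=36
a2=pix('wrist',[[528.8,25.9,36]],c);print(a2)
go([x[0],x[1],-8])
E
```

```text
[321.84095422 230.65615039]
fit centre [651.  175.9] diam 61.2 rms 0.23 n 225
fit centre [651. 176.] diam 60.5 rms 0.22 n 222
[[ 51.17000107 163.57841364]]
t 16.85 pos [649.9 175.1 119.6] yAng 67.0 xax [-0. -0. -1.] F [-0.1 -0.5  1. ] op 0.999 j [ 0.17  0.64  1.51 -0.    0.99 -1.  ]
units [0.2551 0.0025 0.0016]
```

Request:
carry_out --grip '[-1,-1,-1,-1,-1]' --pt "0.06 0.0025 0.0016" --pt "0.08 0 0" --pt "0.07 0 0" --pt "0.03 0 0" --pt "0 0 0" --turn '[0,0,0,0,0]'

```text
t: 17.35
eef_pos: [650.7, 175.4, -1.4]
tcp_rot: [-2.589, 1.568, -2.99]
ft_force: [-0.0, -0.0, 0.4]
opening: 0.999
```

Request:
carry_out --grip '[-1,-1,-1,-1]' --pt "0.008 0 0" --pt "0.004 0 0" --pt "0.003 0 0" --pt "0 0 0" --turn '[0,0,0,0]'

```text
t: 17.75
eef_pos: [651.8, 176.4, -7.2]
tcp_rot: [0.633, 1.57, 0.232]
ft_force: [-0.2, -0.1, -0.3]
opening: 1.001
```

Request:
carry_out --grip '[1,1,1,1,1]' --pt "0 0 0" --pt "0 0 0" --pt "0 0 0" --pt "0 0 0" --pt "0 0 0" --turn '[0,0,0,0,0]'

```text
t: 18.25
eef_pos: [651.5, 176.3, -7.9]
tcp_rot: [0.997, 1.571, 0.596]
ft_force: [0.4, 0.4, 0.4]
opening: 0.642
```

Request:
carry_out --grip '[1,1,1]' --pt "0 0 0" --pt "0 0 0" --pt "0 0 0" --turn '[0,0,0]'

```text
t: 18.55
eef_pos: [651.5, 176.3, -8.0]
tcp_rot: [1.671, 1.571, 1.27]
ft_force: [0.0, 0.3, 0.4]
opening: 0.64
```

Request:
carry_out --grip '[1,1,1,1,1]' --pt "-0.02 0 0" --pt "-0.06 0 0" --pt "-0.08 0 0" --pt "-0.08 -0.02 -0.008" --pt "-0.04 -0.06 -0.02" --turn '[0,0,0,0,0]'

```text
t: 19.05
eef_pos: [624.6, 146.0, 136.0]
tcp_rot: [0.573, 1.565, 0.174]
ft_force: [0.5, -0.6, -1.0]
opening: 0.641
```

Request:
carry_out --grip '[1,1,1,1,1]' --pt "0 -0.08 -0.02" --pt "0 -0.08 -0.02" --pt "0 -0.07 -0.02" --pt "0 -0.05 -0.015" --pt "0 -0.012 -0.005" --turn '[0,0,0,0,0]'

```text
t: 19.55
eef_pos: [527.9, 24.6, 132.9]
tcp_rot: [-0.033, 1.571, -0.436]
ft_force: [0.4, 0.4, -0.8]
opening: 0.638
```

Request:
carry_out --grip '[1,1,1]' --pt "0 0 0" --pt "0 0 0" --pt "0 0 0" --turn '[0,0,0]'

```text
t: 19.85
eef_pos: [529.9, 26.9, 132.0]
tcp_rot: [0.763, 1.57, 0.363]
ft_force: [0.1, -0.1, -0.8]
opening: 0.644
```

```bash
python3 - <<'E'
from h import *
go([528.9,26,54])
c=cal('wrist');im=cams.read_camera('wrist');cv2.imwrite('pics/w7.png',im)
E
```

```text
t 19.85 pos [529.9  26.9 132. ] yAng 67.1 xax [ 0.  0. -1.] F [ 0.1 -0.1 -0.8] op 0.644 j [-0.07  0.44  1.87  0.    0.83 -1.24]
units [ 0.1561 -0.0024 -0.0011]
```

View pics/w7.png

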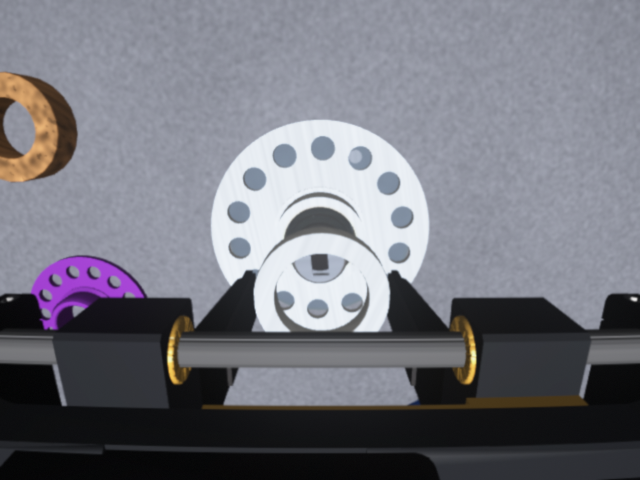

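Wrist view 7: the spacer is held at about (322,290). Below it the large disc is on the stand at about (320,225). I check both numerically.

```bash
python3 - <<'E'
from h import *
from scipy.optimize import least_squares
c=cal('wrist');im=cv2.imread('pics/w7.png');g=cv2.cvtColor(im,cv2.COLOR_BGR2GRAY)
s,r=pose();m=r.as_matrix();p=s['eef_pos'];print(p)
b=(g>185).astype(np.uint8);b[262:]=0
n,l=cv2.connectedComponents(b);k=np.c_[np.where(l==l[150,258])[::-1]].astype(np.int32);h=cv2.convexHull(k)[:,0];h=h[h[:,1]<225]
w=world('wrist',h,36,c)[:,:2]
q=least_squares(lambda a:np.hypot(*(w-a[:2]).T)-a[2],[528,26,80],loss='soft_l1');print('large',q.x,np.abs(q.fun).max())
pr=[]
for dz in(19,20,21):
  C=np.array([p+m[:,1]*a+0 for a in(0,)])[0];C[2]=p[2]+dz
# held spacer: bore upper edge d43 ring bright; outer edge points on the right/left
for v in(285,295,305):
  row=g[v,230:420].astype(int);e=np.where(np.abs(np.diff((row>185).astype(int)))>0)[0]+230;print(v,e)
print(pix('wrist',[p+[0,0,20]+31*(m[:,1]*np.cos(t)+m[:,2]*np.sin(t)) for t in np.radians([0,90,180,270])],c).round(0))
print(pix('wrist',[p+[0,0,20]+21.5*(m[:,1]*np.cos(t)+m[:,2]*np.sin(t)) for t in np.radians([0,90,180,270])],c).round(0))
E
```

```text
[529.74296717  26.85807029 131.92140552]
large [528.44753868  25.63012812  79.98478048] 0.12544688981623153
285 [254 275 276 366 367 388]
295 [253 273 291 344 358 365 369 388]
305 [254 274 292 307 327 341 368 388]
[[391. 300.]
 [322. 361.]
 [253. 300.]
 [322. 234.]]
[[370. 300.]
 [322. 343.]
 [274. 300.]
 [322. 255.]]
```

The large disc is seated: its rim fits 160 mm at z = 36, centred at (528.4, 25.6). The spacer is centred in the grip. I lower it.

Request:
carry_out --grip '[1,1,1,1,1]' --pt "0.02 -0.0015 -0.0015" --pt "0.03 0 0" --pt "0.03 0 0" --pt "0.02 0 0" --pt "0 0 0" --turn '[0,0,0,0,0]'

```text
t: 20.4
eef_pos: [527.6, 25.9, 80.4]
tcp_rot: [-2.85, 1.568, 3.032]
ft_force: [0.3, -0.5, -1.2]
opening: 0.641
```

```bash
python3 - <<'E'
from h import *
go([528.8,26.1,54])
E
```

```text
t 20.4 pos [527.6  25.9  80.4] yAng 67.0 xax [-0.003  0.    -1.   ] F [ 0.3 -0.5 -1.2] op 0.641 j [-0.08  0.52  1.92  0.    0.71 -1.25]
units [0.0529 0.0013 0.0023]
```

Request:
carry_out --grip '[1,1,1,1,1]' --pt "0.01 0.001 0.001" --pt "0.012 0 0" --pt "0.012 0 0" --pt "0.01 0 0" --pt "0 0 0" --turn '[0,0,0,0,0]'

```text
t: 20.9
eef_pos: [528.6, 26.0, 59.4]
tcp_rot: [-2.921, 1.57, 2.961]
ft_force: [-0.0, 0.4, -0.7]
opening: 0.64
```

Request:
carry_out --grip '[1,1,1,1]' --pt "0.004 0 0" --pt "0.003 0 0" --pt "0 0 0" --pt "0 0 0" --turn '[0,0,0,0]'

```text
t: 21.3
eef_pos: [528.9, 26.0, 56.6]
tcp_rot: [0.694, 1.571, 0.294]
ft_force: [-0.1, -0.8, -0.9]
opening: 0.639
```

```bash
python3 - <<'E'
from h import *
go([528.8,26.1,54])
E
```

```text
t 21.3 pos [528.9  26.   56.6] yAng 67.0 xax [ 0.  0. -1.] F [-0.1 -0.8 -0.9] op 0.639 j [-0.08  0.56  1.93  0.    0.65 -1.25]
units [ 0.0052  0.0001 -0.0004]
```

Request:
carry_out --grip '[1,1,1,1]' --pt "0.003 0 0" --pt "0.002 0 0" --pt "0 0 0" --pt "0 0 0" --turn '[0,0,0,0]'

```text
t: 21.7
eef_pos: [528.9, 26.0, 54.0]
tcp_rot: [2.005, 1.571, 1.604]
ft_force: [0.3, -0.5, -0.3]
opening: 0.643
```

Request:
carry_out --grip '[-1,-1,-1,-1,-1]' --pt "0 0 0" --pt "0 0 0" --pt "0 0 0" --pt "0 0 0" --pt "-0.03 0 0" --turn '[0,0,0,0,0]'

```text
t: 22.2
eef_pos: [528.1, 26.0, 68.0]
tcp_rot: [-2.845, 1.568, 3.038]
ft_force: [0.6, -0.5, 0.4]
opening: 0.983
```

Request:
carry_out --grip '[-1,-1,-1,-1]' --pt "-0.09 0 0" --pt "-0.08 0 0" --pt "-0.02 0 0" --pt "0 0 0" --turn '[0,0,0,0]'

```text
t: 22.6
eef_pos: [529.4, 26.0, 165.4]
tcp_rot: [0.35, 1.568, -0.051]
ft_force: [0.7, 0.1, 0.9]
opening: 0.998
```

```bash
python3 - <<'E'
from h import *
from scipy.optimize import least_squares
c=cal('wrist');im=cams.read_camera('wrist');cv2.imwrite('pics/w8.png',im)
g=cv2.cvtColor(im,cv2.COLOR_BGR2GRAY)
np.set_printoptions(linewidth=250)
P=pix('wrist',[[528.8+31*np.cos(t),25.9+31*np.sin(t),74] for t in np.radians(range(0,360,45))],c).round(0);print(P.tolist())
print(pix('wrist',[[528.8,25.9,74]],c))
u,v=pix('wrist',[[528.8,25.9,74]],c)[0].astype(int)
print(g[v-40:v+40:4,u-60:u+60:4])
go([420.5,-338,160])
E
```

```text
[[338.0, 271.0], [361.0, 250.0], [361.0, 218.0], [338.0, 195.0], [304.0, 195.0], [281.0, 218.0], [282.0, 250.0], [306.0, 272.0]]
[[321.38679178 234.15752878]]
[[235 233 234 234 234 229 230 232 237 123 102 173 227 227 232 231 231 232 226 163 101 130 235 235 231 236 231 233 231 233]
 [235 234 235 235 235 231 232 236 120 165 233 234 231 230 232 231 231 236 233 228 232 152 126 236 232 235 232 234 231 233]
 [235 234 235 235 234 232 235 162 210 235 235 235 228 231 231 232 232 235 232 230 234 232 197 173 236 234 233 234 231 233]
 [232 235 235 235 235 234 231 210 233 235 235 232 196 109  81  82  83 119 198 233 233 232 232 200 235 233 234 234 231 233]
 [232 235 234 235 235 237 194 233 235 234 226  92  79  79  79  79  79  79  79  96 225 231 232 231 200 233 236 233 232 233]
 [234 235 235 236 236 234 230 234 235 226  80  79  76  77  81  82  80  77  76  78  83 225 232 232 230 232 236 233 233 232]
 [236 235 235 236 236 221 233 235 234  88  77  75  87  99 108 111 106  95  84  75  76  94 231 232 232 223 237 233 234 232]
 [236 234 235 235 235 227 234 236 187  76  75  94 121 152 168 167 164 147 118  9
[... 988 characters left out ...]
6 237 232 235 234 235 239 235 236 236]
 [133 134 160 234 236 237 237 233 234 233 233 149 175 177 164 164 170 175 175 162 234 235 233 235 236 236 239 234 218 196]
 [132 133 134 218 237 238 237 236 233 236 236 235 203 158 173 176 168 153 209 233 237 232 235 236 235 236 237 164 136 138]
 [132 134 132 212 237 237 238 236 236 236 237 235 233 235 233 230 233 234 233 234 237 234 235 236 234 237 230 137 136 137]
 [127 129 127 236 237 237 237 236 236 237 233 234 234 234 234 235 233 234 234 236 234 235 235 236 234 237 231 137 136 136]]
t 22.65 pos [528.7  26.  163.9] yAng 67.0 xax [ 0.001  0.    -1.   ] F [ 0.6 -0.1 -0.4] op 0.999 j [-0.08  0.4   1.84  0.    0.9  -1.25]
units [ 0.0076 -0.7548  0.0847]
```

The spacer's bore is concentric with the spindle and at the expected size for z = 74. Next is the small disc.

Request:
carry_out --grip '[-1,-1,-1,-1,-1]' --pt "0 -0.06 0.007" --pt "0 -0.085 0.01" --pt "0 -0.085 0.01" --pt "0 -0.085 0.01" --pt "0 -0.085 0.01" --turn '[0,0,0,0,0]'

```text
t: 23.15
eef_pos: [471.2, -168.5, 162.2]
tcp_rot: [3.031, 1.568, 2.631]
ft_force: [0.3, -0.2, 0.3]
opening: 0.997
```

Request:
carry_out --grip '[-1,-1,-1,-1,-1]' --pt "0 -0.085 0.01" --pt "0 -0.085 0.01" --pt "0 -0.085 0.01" --pt "0 -0.085 0.008" --pt "0 -0.015 0" --turn '[0,0,0,0,0]'

```text
t: 23.65
eef_pos: [419.1, -341.3, 161.8]
tcp_rot: [2.871, 1.568, 2.467]
ft_force: [-0.2, -0.7, -0.7]
opening: 0.999
```

Request:
carry_out --grip '[-1,-1]' --pt "0 0 0" --pt "0 0 0" --turn '[0,0]'

```text
t: 23.85
eef_pos: [420.5, -337.1, 162.9]
tcp_rot: [2.632, 1.568, 2.232]
ft_force: [0.6, 0.4, 0.3]
opening: 1.001
```

```bash
python3 - <<'E'
from h import *
c=cal('wrist');im=cams.read_camera('wrist');cv2.imwrite('pics/w9.png',im)
a=pix('wrist',[[420.5,-338,5],[420.5+31*np.cos(2.7),-338+31*np.sin(2.7),5]],c);print(a)
for t in(180,200):x=fit('wrist',im,c,a[1],5,t,110)
go([x[0],x[1],0])
E
```

```text
[[320.65758962 216.24079161]
 [322.09979805 181.20701847]]
fit centre [ 419.7 -338.4] diam 110.1 rms 0.27 n 350
fit centre [ 419.7 -338.5] diam 109.2 rms 0.26 n 347
t 23.9 pos [ 420.8 -336.9  163.2] yAng 67.1 xax [-0.001  0.001 -1.   ] F [-0.3  0.8 -0.7] op 0.999 j [-0.8   0.42  1.81  0.    0.91 -1.97]
units [ 0.3264 -0.0041 -0.0004]
```

Request:
carry_out --grip '[-1,-1,-1,-1,-1]' --pt "0.05 -0.004 -0.0005" --pt "0.09 0 0" --pt "0.09 0 0" --pt "0.07 0 0" --pt "0.02 0 0" --turn '[0,0,0,0,0]'

```text
t: 24.4
eef_pos: [419.1, -337.5, 1.0]
tcp_rot: [2.711, 1.566, 2.312]
ft_force: [0.2, -1.1, 0.5]
opening: 1.004
```

Request:
carry_out --grip '[-1,-1]' --pt "0.005 0 0" --pt "0 0 0" --turn '[0,0]'

```text
t: 24.6
eef_pos: [420.4, -339.8, 2.5]
tcp_rot: [-0.291, 1.57, -0.691]
ft_force: [-0.2, 0.1, 0.0]
opening: 1.0
```

```bash
python3 - <<'E'
from h import *
go([419.7,-338.4,-3.5])
E
```

```text
t 24.6 pos [ 420.4 -339.8    2.5] yAng 67.1 xax [ 0.001 -0.001 -1.   ] F [-0.2  0.1  0. ] op 1.0 j [-0.8   0.66  1.94  0.    0.55 -1.97]
units [ 0.012   0.0021 -0.0025]
```

Request:
carry_out --grip '[-1,-1,-1]' --pt "0.006 0 -0.001" --pt "0.005 0 0" --pt "0 0 0" --turn '[0,0,0]'

```text
t: 24.9
eef_pos: [419.4, -339.9, -3.5]
tcp_rot: [-0.285, 1.57, -0.686]
ft_force: [0.1, -0.9, -0.6]
opening: 0.998
```

Request:
carry_out --grip '[1,1,1,1,1]' --pt "0 0 0" --pt "0 0 0" --pt "0 0 0" --pt "0 0 0" --pt "0 0 0" --turn '[0,0,0,0,0]'

```text
t: 25.4
eef_pos: [419.3, -339.7, -4.0]
tcp_rot: [1.809, 1.571, 1.409]
ft_force: [0.1, -0.4, 0.7]
opening: 0.636
```

Request:
carry_out --grip '[1,1,1,1]' --pt "0 0 0" --pt "0 0 0" --pt "0 0 0" --pt "0 0 0" --turn '[0,0,0,0]'

```text
t: 25.8
eef_pos: [419.2, -339.6, -4.0]
tcp_rot: [2.203, 1.571, 1.802]
ft_force: [-0.3, 0.5, 0.7]
opening: 0.517
```

```bash
python3 - <<'E'
from h import *
go([528.8,26.1,160])
E
```

```text
t 25.8 pos [ 419.2 -339.6   -4. ] yAng 67.0 xax [-0.  0. -1.] F [-0.3  0.5  0.7] op 0.517 j [-0.8   0.67  1.94  0.    0.53 -1.97]
units [-0.3279  0.7591 -0.0837]
```

Held at 0.517, about 50 mm. Lift and carry it to above the spindle.

Request:
carry_out --grip '[1,1,1,1,1]' --pt "-0.02 0 0" --pt "-0.06 0 0" --pt "-0.08 0 0" --pt "-0.08 0.03 -0.003" --pt "-0.07 0.05 -0.006" --turn '[0,0,0,0,0]'

```text
t: 26.3
eef_pos: [430.6, -301.5, 153.5]
tcp_rot: [-0.368, 1.569, -0.77]
ft_force: [0.5, -0.9, -2.2]
opening: 0.517
```

Request:
carry_out --grip '[1,1,1,1,1]' --pt "-0.018 0.08 -0.009" --pt "0 0.085 -0.01" --pt "0 0.085 -0.01" --pt "0 0.085 -0.01" --pt "0 0.085 -0.01" --turn '[0,0,0,0,0]'

```text
t: 26.8
eef_pos: [490.2, -96.6, 160.8]
tcp_rot: [0.151, 1.57, -0.25]
ft_force: [0.3, -1.0, -1.8]
opening: 0.517
```

Request:
carry_out --grip '[1,1,1,1,1]' --pt "0 0.085 -0.01" --pt "0 0.085 -0.01" --pt "0 0.06 -0.005" --pt "0 0.029 0" --pt "0 0 0" --turn '[0,0,0,0,0]'

```text
t: 27.3
eef_pos: [529.4, 27.0, 160.3]
tcp_rot: [0.528, 1.57, 0.129]
ft_force: [-0.2, -0.3, -2.2]
opening: 0.519
```

Request:
carry_out --grip '[1,1]' --pt "0 0 0" --pt "0 0 0" --turn '[0,0]'

```text
t: 27.5
eef_pos: [528.8, 24.8, 160.1]
tcp_rot: [-2.477, 1.571, -2.879]
ft_force: [-0.2, -0.3, -1.5]
opening: 0.516
```

```bash
python3 - <<'E'
from h import *
from scipy.optimize import least_squares
go([528.8,26.1,110])
c=cal('wrist');im=cams.read_camera('wrist');cv2.imwrite('pics/w10.png',im)
s,r=pose();m=r.as_matrix();p=s['eef_pos']
print(pix('wrist',[p+[0,0,9]+55*(m[:,1]*np.cos(t)+m[:,2]*np.sin(t)) for t in np.radians([180,225,270,315,0])],c).round(0).tolist())
E
```

```text
t 27.5 pos [528.8  24.8 160.1] yAng 67.0 xax [-0. -0. -1.] F [-0.2 -0.3 -1.5] op 0.516 j [-0.08  0.41  1.84 -0.    0.9  -1.25]
units [ 0.1002  0.0024 -0.001 ]
[[207.0, 291.0], [236.0, 210.0], [322.0, 174.0], [409.0, 210.0], [438.0, 291.0]]
```

View pics/w10.png

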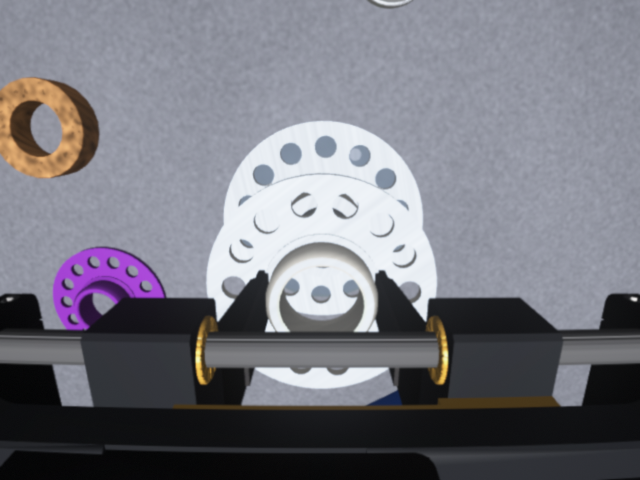

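The held small disc's rim (207 to 437, top 173) matches the prediction (207 to 438, top 174), so it is centred. I lower it.

Request:
carry_out --grip '[1,1,1,1,1]' --pt "0.02 0.0022 -0.001" --pt "0.04 0 0" --pt "0.04 0 0" --pt "0.015 0 0" --pt "0 0 0" --turn '[0,0,0,0,0]'

```text
t: 28.05
eef_pos: [528.5, 26.8, 101.4]
tcp_rot: [-2.849, 1.569, 3.033]
ft_force: [0.2, 1.2, -0.3]
opening: 0.513
```

```bash
python3 - <<'E'
from h import *
go([528.8,26.1,70])
E
```

```text
t 28.05 pos [528.5  26.8 101.4] yAng 67.0 xax [-0.002  0.    -1.   ] F [ 0.2  1.2 -0.3] op 0.513 j [-0.07  0.49  1.9   0.    0.76 -1.24]
units [ 0.0628 -0.001   0.0012]
```

Request:
carry_out --grip '[1,1,1,1,1]' --pt "0.01 -0.001 0.0005" --pt "0.012 0 0" --pt "0.014 0 0" --pt "0.012 0 0" --pt "0 0 0" --turn '[0,0,0,0,0]'

```text
t: 28.55
eef_pos: [528.7, 26.6, 77.7]
tcp_rot: [-2.866, 1.57, 3.016]
ft_force: [0.1, 0.3, -1.7]
opening: 0.518
```

Request:
carry_out --grip '[1,1,1,1,1]' --pt "0.005 0 0" --pt "0.004 0 0" --pt "0.002 0 0" --pt "0 0 0" --pt "0 0 0" --turn '[0,0,0,0,0]'

```text
t: 29.05
eef_pos: [529.2, 26.5, 73.1]
tcp_rot: [0.825, 1.571, 0.424]
ft_force: [0.0, 0.5, -2.6]
opening: 0.52
```

```bash
python3 - <<'E'
from h import *
go([528.8,26.1,70])
E
```

```text
t 29.05 pos [529.2  26.5  73.1] yAng 67.0 xax [ 0.  0. -1.] F [ 0.   0.5 -2.6] op 0.52 j [-0.07  0.53  1.92  0.    0.69 -1.24]
units [ 0.0062 -0.0011 -0.0003]
```

Last 3 mm, release, rise.

Request:
carry_out --grip '[1,1,1,1]' --pt "0.003 0 0" --pt "0.003 0 0" --pt "0 0 0" --pt "0 0 0" --turn '[0,0,0,0]'

```text
t: 29.45
eef_pos: [529.1, 26.5, 70.0]
tcp_rot: [2.534, 1.571, 2.133]
ft_force: [0.7, -0.1, -3.2]
opening: 0.518
```

Request:
carry_out --grip '[-1,-1,-1,-1,-1]' --pt "0 0 0" --pt "0 0 0" --pt "0 0 0" --pt "0 0 0" --pt "-0.03 0 0" --turn '[0,0,0,0,0]'

```text
t: 29.95
eef_pos: [528.3, 26.6, 84.0]
tcp_rot: [-2.84, 1.568, 3.043]
ft_force: [0.0, 0.8, 0.8]
opening: 0.879
```

Request:
carry_out --grip '[-1,-1,-1,-1]' --pt "-0.09 0 0" --pt "-0.08 0 0" --pt "-0.02 0 0" --pt "0 0 0" --turn '[0,0,0,0]'

```text
t: 30.35
eef_pos: [529.7, 26.5, 181.4]
tcp_rot: [0.358, 1.568, -0.043]
ft_force: [-0.1, 0.8, -1.2]
opening: 1.0
```

```bash
python3 - <<'E'
from h import *
from scipy.optimize import least_squares
c=cal('wrist');im=cams.read_camera('wrist');cv2.imwrite('pics/w11.png',im)
g=cv2.cvtColor(im,cv2.COLOR_BGR2GRAY)
# small disc rim d110 at z=79
for z in(79,81,77):
  ang=np.radians(np.arange(0,360,4));pts=[]
  for a in ang:
    pr=pix('wrist',[[528.8+R_*np.cos(a),25.9+R_*np.sin(a),z] for R_ in np.arange(50,60,.25)],c)
    if pr[:,1].max()>265: continue
    v=cv2.remap(cv2.GaussianBlur(g,(3,3),0),pr[:,0].astype(np.float32)[None],pr[:,1].astype(np.float32)[None],1)[0].astype(int)
    d=np.abs(np.diff(v));j=d.argmax()
    if d[j]>6: pts.append([528.8+(50+.25*j)*np.cos(a),25.9+(50+.25*j)*np.sin(a)])
  w=np.array(pts);q=least_squares(lambda a:np.hypot(*(w-a[:2]).T)-a[2],[528,26,55],loss='soft_l1');print(z,q.x.round(2),len(w),np.median(np.abs(q.fun)).round(2))
go([656,-210,160])
E
```

```text
79 [528.37  26.47  54.74] 27 0.24
81 [527.81  26.56  54.38] 27 0.32
77 [528.72  26.12  55.16] 28 0.41
t 30.4 pos [529.   26.5 179.9] yAng 67.0 xax [ 0.001  0.    -1.   ] F [-0.4 -0.2  0.2] op 1.002 j [-0.07  0.38  1.82  0.    0.94 -1.24]
units [ 0.0399 -0.3365  0.4185]
```

The small disc's rim fits at z ≈ 79, within 1 mm of the axis. Next is the cap at about (656,−210), its wing at about 40°. I go above it and turn the jaws to −50°.

Request:
carry_out --grip '[-1,-1,-1,-1,-1]' --pt "0 -0.05 0.06" --pt "0 -0.055 0.07" --pt "0 -0.055 0.07" --pt "0 -0.055 0.07" --pt "0 -0.055 0.07" --turn '[0,0,0,0,0]'

```text
t: 30.9
eef_pos: [633.0, -165.6, 177.5]
tcp_rot: [-3.141, 1.568, 2.741]
ft_force: [1.4, 0.4, 0.2]
opening: 0.995
```

Request:
carry_out --grip '[-1,-1,-1,-1,-1]' --pt "0 -0.055 0.06" --pt "0.02 -0.012 0.018" --pt "0.02 0 0" --pt "0 0 0" --pt "0 0 0" --turn '[0,0,0.0465,0.0465,0.0465]'

```text
t: 31.4
eef_pos: [654.8, -209.3, 156.9]
tcp_rot: [-2.757, 1.567, 2.681]
ft_force: [-0.1, -0.1, -0.2]
opening: 1.001
```

Request:
carry_out --grip '[-1,-1,-1,-1,-1]' --pt "0 0 0" --pt "0 0 0" --pt "0 0 0" --pt "0 0 0" --pt "0 0 0" --turn '[0.0465,0.0465,0.0465,0.0465,0.0465]'

```text
t: 31.9
eef_pos: [655.0, -209.1, 157.5]
tcp_rot: [-2.033, 1.567, 2.675]
ft_force: [0.0, 0.7, -0.6]
opening: 1.001
```

Request:
carry_out --grip '[-1,-1,-1,-1,-1]' --pt "0 0 0" --pt "0 0 0" --pt "0 0 0" --pt "0 0 0" --pt "0 0 0" --turn '[0.0465,0.0465,0.0465,0.0465,0.0465]'

```text
t: 32.4
eef_pos: [655.0, -209.1, 157.5]
tcp_rot: [-1.304, 1.567, 2.674]
ft_force: [-0.1, 0.6, -0.2]
opening: 1.0
```

Request:
carry_out --grip '[-1,-1,-1]' --pt "0 0 0" --pt "0 0 0" --pt "0 0 0" --turn '[0.0465,0,0]'

```text
t: 32.7
eef_pos: [655.3, -209.5, 158.6]
tcp_rot: [-1.158, 1.569, 2.684]
ft_force: [-0.1, -0.4, 0.9]
opening: 1.003
```

```bash
python3 - <<'E'
from h import *
go([656,-210,60])
c=cal('wrist');im=cams.read_camera('wrist')
u,v=pix('wrist',[[656,-210,38]],c)[0].astype(int);print(u,v)
cr=im[100:300,180:460].copy();cr=cv2.convertScaleAbs(cr,alpha=1.6,beta=20)
cv2.imwrite('pics/w12.png',cv2.resize(cr,None,fx=2.8,fy=2.8,interpolation=cv2.INTER_CUBIC));cv2.imwrite('pics/w12raw.png',im)
E
```

```text
t 32.7 pos [ 655.3 -209.5  158.6] yAng -49.9 xax [-0.002  0.001 -1.   ] F [-0.1 -0.4  0.9] op 1.003 j [-0.41  0.62  1.43  0.    1.09  0.46]
units [ 0.1971  0.002  -0.0006]
322 224
```

View pics/w12.png

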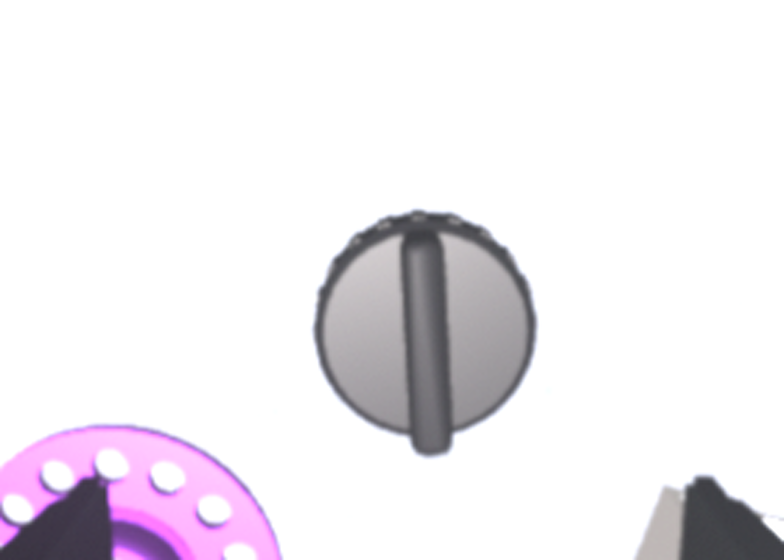

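```bash
python3 - <<'E'
from h import *
c=cal('wrist')
f=lambda a:np.array(a)/2.8+[180,100]
w=world('wrist',[f((421,236)),f((432,452))],50,c);print(w.round(1),np.linalg.norm(w[1]-w[0]),np.degrees(np.arctan2(*(w[0]-w[1])[1::-1])),'mid',w.mean(0))
a=world('wrist',[f((322,328)),f((532,328)),f((426,435)),f((426,232))],26,c);print(a.round(1),'c',a[:2].mean(0),a[2:].mean(0))
print(np.linalg.norm(a[1]-a[0]),np.linalg.norm(a[2]-a[3]))
go([*((w.mean(0)[:2])),42])
E
```

```text
[[ 685.8 -193.    50. ]
 [ 641.8 -234.5   50. ]] 60.430659336979694 43.350363411851816 mid [ 663.80723755 -213.71044813   50.        ]
[[ 644.4 -190.8   26. ]
 [ 684.  -237.9   26. ]
 [ 639.  -235.5   26. ]
 [ 685.4 -195.8   26. ]] c [ 664.19126006 -214.33800608   26.        ] [ 662.17278953 -215.67124476   26.        ]
61.51424522435255 61.064028675743735
t 32.75 pos [ 655.5 -209.7  158.9] yAng -49.9 xax [-0.001  0.001 -1.   ] F [-0.1 -0.5  0.8] op 1.001 j [-0.41  0.62  1.43  0.    1.09  0.47]
units [ 0.2337  0.0173 -0.0077]
```

Request:
carry_out --grip '[-1,-1,-1,-1,-1]' --pt "0.04 0.017 -0.0075" --pt "0.08 0 0" --pt "0.08 0 0" --pt "0.05 0 0" --pt "0.02 0 0" --turn '[-0.018,0,0,0,0]'

```text
t: 33.25
eef_pos: [662.7, -213.5, 21.8]
tcp_rot: [-1.191, 1.566, 2.706]
ft_force: [0.3, 0.3, 0.7]
opening: 0.996
```

Request:
carry_out --grip '[-0.5,0,0]' --pt "0 0 0" --pt "0 0 0" --pt "0 0 0" --turn '[0,0,0]'

```text
t: 33.55
eef_pos: [664.9, -214.6, 26.8]
tcp_rot: [2.029, 1.568, -0.36]
ft_force: [0.1, 0.5, 0.6]
opening: 0.807
```

```bash
python3 - <<'E'
from h import *
go([663.8,-214,19])
E
```

```text
t 33.55 pos [ 664.9 -214.6   26.8] yAng -46.9 xax [ 0.002 -0.001 -1.   ] F [0.1 0.5 0.6] op 0.807 j [-0.41  0.78  1.51  0.    0.85  0.41]
units [ 0.0155 -0.0024  0.0009]
```

Request:
carry_out --grip '[0.3,0.3,0.3,0.3,0.3]' --pt "0.007 -0.001 0" --pt "0.007 0 0" --pt "0.001 0 0" --pt "0 0 0" --pt "0 0 0" --turn '[0,0,0,0,0]'

```text
t: 34.05
eef_pos: [663.8, -213.9, 17.6]
tcp_rot: [3.102, 1.571, 0.713]
ft_force: [-0.8, -0.2, 0.2]
opening: 0.389
```

Request:
carry_out --grip '[1,1,1,1,1]' --pt "0 0 0" --pt "0 0 0" --pt "0 0 0" --pt "0 0 0" --pt "0 0 0" --turn '[0,0,0,0,0]'

```text
t: 34.55
eef_pos: [663.8, -213.9, 17.5]
tcp_rot: [-2.504, 1.571, 1.389]
ft_force: [-0.3, -0.8, 0.7]
opening: 0.122
```

Request:
carry_out --grip '[1,1,1]' --pt "0 0 0" --pt "0 0 0" --pt "0 0 0" --turn '[0,0,0]'

```text
t: 34.85
eef_pos: [663.8, -213.9, 17.6]
tcp_rot: [-3.092, 1.571, 0.802]
ft_force: [-0.5, 0.6, 0.9]
opening: 0.124
```

```bash
python3 - <<'E'
from h import *
go([528.8,26.1,140])
E
```

```text
t 34.85 pos [ 663.8 -213.9   17.6] yAng -46.9 xax [ 0.  0. -1.] F [-0.5  0.6  0.9] op 0.124 j [-0.41  0.79  1.51  0.    0.84  0.41]
units [-0.2449 -0.535  -0.1308]
```

The wing is held at 0.124, about 12 mm. Lift, carry it over the spindle, and turn 120° counter-clockwise so that the wing lies along the slot.

Request:
carry_out --grip '[1,1,1,1,1]' --pt "-0.02 0 0" --pt "-0.06 0 0" --pt "-0.08 0 0" --pt "-0.07 -0.03 -0.007" --pt "-0.035 -0.07 -0.018" --turn '[0,0,0,0,0]'

```text
t: 35.35
eef_pos: [640.0, -170.4, 153.6]
tcp_rot: [2.012, 1.565, -0.379]
ft_force: [0.7, 1.4, -1.3]
opening: 0.123
```

Request:
carry_out --grip '[1,1,1,1,1]' --pt "0 -0.085 -0.02" --pt "0 -0.085 -0.02" --pt "0 -0.085 -0.02" --pt "0 -0.085 -0.02" --pt "0 -0.06 -0.016" --turn '[0,0,0,0,0]'

```text
t: 35.85
eef_pos: [535.6, 11.9, 150.8]
tcp_rot: [3.072, 1.57, 0.683]
ft_force: [-0.3, 0.7, -1.0]
opening: 0.128
```

Request:
carry_out --grip '[1,1,1,1,1]' --pt "0 -0.035 -0.01" --pt "0 0 0" --pt "0 0 0" --pt "0 0 0" --pt "0 0 0" --turn '[0,-0.0444,-0.0444,-0.0444,-0.0444]'

```text
t: 36.35
eef_pos: [529.4, 25.8, 150.4]
tcp_rot: [1.703, 1.57, -0.123]
ft_force: [-0.1, -0.2, -1.1]
opening: 0.131
```

Request:
carry_out --grip '[1,1,1,1,1]' --pt "0 0 0" --pt "0 0 0" --pt "0 0 0" --pt "0 0 0" --pt "0 0 0" --turn '[-0.0444,-0.0444,-0.0444,-0.0444,-0.0444]'

```text
t: 36.85
eef_pos: [529.4, 25.7, 150.4]
tcp_rot: [1.014, 1.57, -0.115]
ft_force: [0.3, -0.5, -1.0]
opening: 0.123
```

Request:
carry_out --grip '[1,1,1,1,1]' --pt "0 0 0" --pt "0 0 0" --pt "0 0 0" --pt "0 0 0" --pt "0 0 0" --turn '[-0.0444,-0.0444,-0.0444,-0.0444,-0.0444]'

```text
t: 37.35
eef_pos: [529.4, 25.7, 150.4]
tcp_rot: [0.339, 1.57, -0.093]
ft_force: [0.9, -0.4, -1.2]
opening: 0.124
```

Request:
carry_out --grip '[1,1,1]' --pt "0 0 0" --pt "0 0 0" --pt "0 0 0" --turn '[-0.0444,0,0]'

```text
t: 37.65
eef_pos: [529.2, 25.9, 150.2]
tcp_rot: [0.328, 1.57, 0.026]
ft_force: [1.4, 0.3, -1.3]
opening: 0.123
```

```bash
python3 - <<'E'
from h import *
go([528.8,26.1,130])
c=cal('wrist');im=cams.read_camera('wrist');cv2.imwrite('pics/w13raw.png',im)
s,r=pose();m=r.as_matrix();p=s['eef_pos'];rz=p[2]-17.6
for h,R_ in((26,33),(26,31.5)):
  print(h,pix('wrist',[[*p[:2],rz+h]+R_*(m[:,1]*np.cos(t)+m[:,2]*np.sin(t)) for t in np.radians([180,225,270,315,0])],c).round(0).tolist())
cr=cv2.convertScaleAbs(im[180:340,210:430],alpha=1.5,beta=25)
cv2.imwrite('pics/w13.png',cv2.resize(cr,None,fx=3.5,fy=3.5,interpolation=cv2.INTER_CUBIC))
E
```

```text
t 37.65 pos [529.2  25.9 150.2] yAng 72.7 xax [ 0.  0. -1.] F [ 1.4  0.3 -1.3] op 0.123 j [-0.08  0.42  1.85  0.    0.87 -1.35]
units [ 0.0405  0.0002 -0.0009]
26 [[253.0, 290.0], [272.0, 243.0], [322.0, 223.0], [373.0, 243.0], [392.0, 290.0]]
26 [[256.0, 290.0], [274.0, 245.0], [322.0, 226.0], [371.0, 245.0], [388.0, 290.0]]
```

View pics/w13.png

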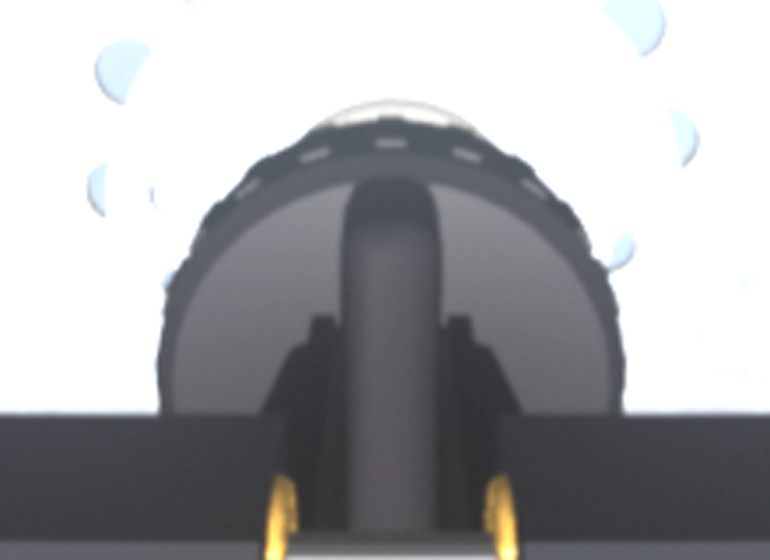

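The last view shows the held cap's top face symmetric (256 to 389, top 223; predicted 253 to 392, top 223) and the wing straight in the jaws. So the cap is centred and aligned. I lower it.

Request:
carry_out --grip '[1,1,1,1,1]' --pt "0.02 0 -0.0006" --pt "0.03 0 0" --pt "0.015 0 0" --pt "0 0 0" --pt "0 0 0" --turn '[0.0,0,0,0,0]'

```text
t: 38.2
eef_pos: [528.7, 26.2, 117.5]
tcp_rot: [3.07, 1.571, 2.773]
ft_force: [0.2, -0.6, -1.2]
opening: 0.125
```

```bash
python3 - <<'E'
from h import *
go([528.8,26.1,97])
E
```

```text
t 38.2 pos [528.7  26.2 117.5] yAng 72.9 xax [-0.  0. -1.] F [ 0.2 -0.6 -1.2] op 0.125 j [-0.08  0.46  1.88  0.    0.79 -1.35]
units [ 0.041  -0.0002  0.0003]
```

Request:
carry_out --grip '[1,1,1,1,1]' --pt "0.006 0 0" --pt "0.006 0 0" --pt "0.006 0 0" --pt "0 0 0" --pt "0 0 0" --turn '[0,0,0,0,0]'

```text
t: 38.7
eef_pos: [528.6, 26.3, 108.5]
tcp_rot: [2.26, 1.571, 1.963]
ft_force: [-0.4, 1.3, -1.2]
opening: 0.123
```

Request:
carry_out --grip '[1,1,1,1,1]' --pt "0.006 0 0" --pt "0.006 0 0" --pt "0.005 0 0" --pt "0 0 0" --pt "0 0 0" --turn '[0,0,0,0,0]'

```text
t: 39.2
eef_pos: [528.6, 26.3, 99.9]
tcp_rot: [2.927, 1.571, 2.63]
ft_force: [0.2, 0.8, -1.8]
opening: 0.122
```

It is past the 13 mm blocking height with no upward push, so the bar is through the slot. I lower to the rim.

Request:
carry_out --grip '[1,1,1,1,1]' --pt "0.004 0 0" --pt "0.0025 0 0" --pt "0.001 0 0" --pt "0 0 0" --pt "0 0 0" --turn '[0,0,0,0,0]'

```text
t: 39.7
eef_pos: [528.6, 26.3, 96.5]
tcp_rot: [0.719, 1.571, 0.422]
ft_force: [-2.0, 0.2, 4.7]
opening: 0.125
```

Rim contact (about +5 N up) at the expected height of 96.5. Now I turn 88° clockwise.

Request:
carry_out --grip '[1,1,1,1,1]' --pt "-0.0006 0 0" --pt "0 0 0" --pt "0 0 0" --pt "0 0 0" --pt "0 0 0" --turn '[0,0.0444,0.0444,0.0444,0.0444]'

```text
t: 40.2
eef_pos: [528.7, 26.3, 96.5]
tcp_rot: [1.259, 1.571, 0.398]
ft_force: [0.3, 0.5, -0.2]
opening: 0.125
```

Request:
carry_out --grip '[1,1,1,1,1]' --pt "0 0 0" --pt "0 0 0" --pt "0 0 0" --pt "0 0 0" --pt "0 0 0" --turn '[0.0444,0.0444,0.0444,0.0444,0.0444]'

```text
t: 40.7
eef_pos: [528.7, 26.3, 96.5]
tcp_rot: [1.831, 1.571, 0.272]
ft_force: [0.0, 0.1, -1.5]
opening: 0.124
```

Request:
carry_out --grip '[1,1,1,1]' --pt "0 0 0" --pt "0 0 0" --pt "0 0 0" --pt "0 0 0" --turn '[0.0444,0.0444,0,0]'

```text
t: 41.1
eef_pos: [528.6, 26.3, 96.5]
tcp_rot: [-3.114, 1.571, 1.342]
ft_force: [0.1, -0.1, -0.8]
opening: 0.124
```

```bash
python3 - <<'E'
from h import *
go([528.8,26.1,97]);print(env.state()['moment'])
E
```

```text
t 41.1 pos [528.6  26.3  96.5] yAng -14.7 xax [ 0.  0. -1.] F [ 0.1 -0.1 -0.8] op 0.124 j [-0.08  0.49  1.9   0.    0.74  0.18]
units [-0.001   0.0005  0.0002]
[-0.14542679  0.03531252 -0.03021369]
```

Turned 88°. I release and rise.

Request:
carry_out --grip '[0,0,0,0,0]' --pt "0 0 0" --pt "0 0 0" --pt "0 0 0" --pt "0 0 0" --pt "-0.02 0 0" --turn '[0,0,0,0,0]'

```text
t: 41.6
eef_pos: [528.0, 26.3, 106.1]
tcp_rot: [-1.427, 1.569, 3.025]
ft_force: [0.4, -0.2, -1.2]
opening: 0.47
```

Request:
carry_out --grip '[0,0,0,0,0]' --pt "-0.07 0 0" --pt "-0.09 0 0" --pt "-0.05 0 0" --pt "0 0 0" --pt "0 0 0" --turn '[0,0,0,0,0]'

```text
t: 42.1
eef_pos: [528.4, 26.3, 212.1]
tcp_rot: [1.793, 1.57, -0.038]
ft_force: [0.8, 0.1, -0.1]
opening: 0.502
```

```bash
python3 - <<'E'
from h import *
from scipy.optimize import least_squares
go()
c=cal('wrist');im=cams.read_camera('wrist');cv2.imwrite('pics/w14.png',im);g=cv2.cvtColor(im,cv2.COLOR_BGR2GRAY)
u,v=pix('wrist',[[528.8,25.9,79]],c)[0];print(u,v)
# dark cap on bright disc: outer contour; and bright disc rims
m=((g<150)).astype(np.uint8);n,l,st,ce=cv2.connectedComponentsWithStats(m)
i=l[int(v),int(u)];print('cap blob',st[i])
def proj(P):return pix('wrist',P,c).round(0).tolist()
C=np.array([528.8,25.9,0]);wd=np.radians(-14.7+90);d=np.array([np.cos(wd),np.sin(wd),0])
print('wing ends expected',proj([C+[0,0,129]+31*d,C+[0,0,129]-31*d]))
ring=lambda z,r:pix('wrist',[C+[r*np.cos(t),r*np.sin(t),z] for t in np.linspace(0,6.28,90)],c)
for nm,z,r in(('caprim z105',105,33),('cap rim79',79,33),('small',79,55),('large',36,80)):
  q=ring(z,r);print(nm,q.min(0).round(0),q.max(0).round(0))
np.set_printoptions(linewidth=250);
for vv in range(int(v)-70,int(v)+60,8):print(vv,g[vv,int(u)-66:int(u)+68:6])
E
```

```text
t 42.1 pos [528.4  26.3 212.1] yAng -14.9 xax [ 0.001 -0.    -1.   ] F [ 0.8  0.1 -0.1] op 0.502 j [-0.08  0.34  1.78  0.    1.02  0.19]
321.7130430725286 221.8121022957899
cap blob [ 279  183   86   96 5996]
wing ends expected [[322.0, 194.0], [322.0, 280.0]]
caprim z105 [278. 186.] [365. 271.]
cap rim79 [282. 182.] [362. 260.]
small [255. 154.] [388. 284.]
large [236. 122.] [408. 291.]
151 [158 235 235 235 222 141 141 155 235 235 142 142 236 238 191 144 140 179 239 238 238 238 176]
159 [239 238 238 238 238 140 145 234 239 241 237 239 240 238 236 235 193 238 238 195 185 237 237]
167 [236 153 145 173 236 238 239 242 238 238 241 238 238 239 239 237 240 238 200 142 141 181 240]
175 [241 141 185 229 240 238 238 239 234 237 233 240 229 236 241 239 239 241 239 237 144 243 242]
183 [239 238 236 235 232 237 237 238 240 238 226 141 221 236 242 240 239 228 241 240 241 239 238]
191 [221 236 241 241 237 232 237 134  43  48  48  42  48  49  44 111 241 238 240 239 240 234 139]
199 [141 241 233 236 236 240  64  56 104 103  46  56  45  99  98  63  53 240 238 238 233 240 144]
207 [137 239 239 211 21
[... 256 characters left out ...]
3 208 241 239]
231 [144 242 236 215 121  86  85  84  84  84  47  64  44  82  81  80  79  79  83 242 240 241 233]
239 [235 242 242 239 220  81  81  81  80  80  46  62  44  78  77  76  76  76 178 238 205 239 239]
247 [238 238 242 126 166  54  78  78  77  77  46  61  44  75  74  73  73  52 238 213 243 227 241]
255 [237 237 211 241 239 242  55  74  74  73  46  58  44  72  71  70  55 240 241 240 240 238 239]
263 [156 237 237 238 240 238 196  94  62  70  45  57  45  69  64 161 201 163 241 240 240 240 169]
271 [153  44 208 237 238 239 239 240 240 207  49  55  45 169 169 239 241 242 240 241 230  43 156]
279 [ 42  31  33 150 229 238 238 239 240 240 235 207 232 239 241 240 242 242 239 154  35  33  41]
```

The cap's outline (columns 279 to 365, rows 183 to 279) matches the seated prediction (278 to 365, 182 to 280). The wing stayed at the locked angle and the arm is clear, so I hand in.

```bash
python3 -c "
from cell import env
print(env.job_done())"
```

```text
the job is handed in; nothing more can be done
None
```

The rotor is back together on its stand and handed in at about 42 s. From the bottom it holds the large disc, the spacer, the grey small disc and the cap that was farthest right. The cap dropped home through the slot and is turned 88° clockwise, with its wing across the slot. I don't have the verdict, because the hand-in reports none.

**Seating, from the wrist camera:**

| Part | Last check |
|---|---|
| Large disc | Rim fitted 160 mm across at the seated height, within 0.5 mm of the axis |
| Spacer | Bore concentric with the spindle and about the right size for its seated height; not fitted as a circle |
| Small disc | Rim fitted at its seated height to about 1.5 mm, within 1 mm of the axis |
| Cap | About 5 N upward at the expected height; outline after release within 1–2 px of the seated prediction |

**What disagreed:** the fingertips stand about 11 mm behind the reported TCP, not 14 mm ahead of it as given. The first two grasps of the large disc therefore closed in the air above its hub. It hardly moved, and I corrected all later grasp heights.

**Not checked:** I took no separate final picture of the bystanders. The arm recorded no unexpected contact force.

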